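# Set the stamping press for the other end of a bag bar

## Task

One end of the wooden bag bar in the small stamping press has had its stamp: draw the bar out, turn it end for end and slide its blank end fully home against the stop in the throat, lying flat on the bed. Also turn the die wheel by its grip until the ring mark stands in the middle of the window. Let go of both and leave the tape roll, mallet and awl where they are.

Things in the scene. Friction and masses are not known exactly. Their poses are not given: they have to be found in the camera images.
- press: Grey bench stamping press, fixed; place and heading vary. Origin on the bench top below the middle of the throat's mouth; x runs level into the throat, z up. Its head is 130 mm wide (y), from x = 0 to 190, top at z = 68; behind it a housing 110 mm wide at x = 185 to 245, top at z = 142. The throat is a level slot, open to -x.
- throat_mouth (a point): Middle of the throat's mouth, on the bed (press frame 0, 0, 30 mm), axes as the press. The bed is 30 mm above the bench and juts out to x = -15; slot 34 mm wide, roof 25 mm above the bed. In front of the mouth two small lead-in plates (x = -16 to 4, tops at z = 52) flare the slot to about 44 mm.
- stop (a point): Foot of the stop at the throat's inner end, on the bed, 90 mm inside the mouth (press frame 90, 0, 30 mm).
- window (a point): Middle of the fixed dark window frame that lies over the wheel's edge nearest the throat's mouth (press frame 77, 0, 79 mm). Opening 26 mm along x by 30 mm across; the frame's top is at z = 86.
- die_wheel (a joint): Turn of the die wheel, rad, counter-clockwise from above positive; 0 or any whole turn centres the ring mark in the window. Turns either way, no stops or clicks in use, friction 0.05 N m, stays where left. Level aluminium wheel, radius 60 mm, axis at press x = 120, y = 0, top at z = 78; six black marks 60 degrees apart: open ring, one line, two lines, cross, small dot, square.
- ring_mark (a point): Middle of the open ring mark (22 mm across, with a 13 mm bright middle) on the wheel's face, at radius 43 mm.
- knob (a point): Centre of the wheel's black grip, on the wheel's axis at press frame z = 110. The grip is an upright-sided bar 50 mm long, 14 mm thick, 24 mm high (z = 98 to 122) on a thin stem; its long side is this frame's y, square to the line from the axis to the ring mark (ring towards -x); x is the press's x turned by the joint value.
- bar: Hardwood bag bar, 160 x 30 x 14 mm, about 60 g, loose. Origin at the centre of its underside; x along it to the blank end, z up. At the start the stamped end is in the throat and 70 to 84 mm of the blank end stands out of the mouth, 30 mm above the bench. Too deep in to be held by its middle.
- blank_end (a point): Middle of the bar's blank end face (bar frame 80, 0, 7 mm).
- stamped_end (a point): Middle of the bar's other end face (bar frame -80, 0, 7 mm); near it the top bears one dark stamped line across the bar.
- tape_roll: Bystander: white roll of tape lying flat, 100 mm across, 20 mm high; origin at the centre of its underside.
- mallet: Bystander: small mallet lying down, head 116 mm long and 35 mm thick along its y, handle 160 mm towards -x; origin under the head.
- awl: Bystander: awl with a red handle, about 200 mm long, lying along its x; origin under its middle.

How it is judged:
By the outcome, as a careful person would: the job done as asked, in the order asked, and still so for the second after the job is handed in, with the robot touching nothing.
It also fails if it takes over 72 s, if anything falls off the work surface, if the arm or the gripper's body presses on something with over 40 N, if the wrist force passes 120 N, or if a joint passes its speed limit or range.

## Robot

A 6-joint arm with a two-finger parallel gripper is mounted at the origin on the work surface. World frame = base frame: x ahead of the robot, y to its left, z up, the work surface at z = 0. Lengths are in m, angles in rad, forces in N, time in s.
With the tool pointing down it reaches from about 0.3 to 0.775 m from the base axis. Payload 14.6 kg.
Tool frame: the origin (TCP) lies on the centre line of the jaws, within the pads' length; the fingertips stand ctrl.tcp_to_tips ahead of it and the grasp point (between the pads) lies 2 mm behind it (ctrl.tcp_to_tips is the distance from the TCP to the fingertips, in m); z points along the fingers, y is the line along which they close (so a half turn about z gives the same grasp; the last joint's range is limited). The gripper opens to 94 mm and grips with 3 to 60 N. Pads are 16 mm wide; open, the fingers measure 119 mm over their backs; the gripper's body (75 mm by 177 mm) begins 78 mm behind the grasp point.
Start: joints at [-1.249, 0.3, 1.521, -0, 1.321, -0.067], TCP at [0.208, -0.509, 0.188] pointing down, gripper open.
Joint ranges: [-3.03, 3.03], [-0.79, 2.21], [0.23, 2.52], [-1.04, 4.18], [0, 3.07], [-2.55, 2.55]. Speed limits (rad/s): [2.22, 2.22, 2.57, 3.14, 3.14, 3.14].

## Interface

Orientations are given as [roll, pitch, yaw] about the fixed x, y, z axes, in that order (R = Rz(yaw) Ry(pitch) Rx(roll)).
In Python, from station import telemetry, viewer, hand_in, ctrl gives the robot as it stands.
- The arm moves only by the tool step_arm, never from a script. Its argument "plan" is a list of rows, each an object of numbers: "dx", "dy", "dz": the shift along the tool's x, y, z scaled (see below); "rx", "ry", "rz": the turn, a rotation vector about the tool's x, y, z scaled (see below); "claw": the closure, from 0 (fully open) to 1 (shut). In form: [{"dx": .., "dy": .., "dz": .., "rx": .., "ry": .., "rz": .., "claw": ..}, ...]. A call has 1 to 10 rows; each row shifts and turns the commanded pose from where the row before left it, along the tool's axes as they then stand; what a row does not reach is not made up. The controller multiplies each number of a shift by 0.1 m and each number of a turn by 90 degrees. A row lasts 1/10 s, in which the tool goes at most 50 mm and 8.59 degrees, less where a joint would pass 70% of its speed; a pose out of reach is approached as far as the arm can. A call with a number of a shift or a turn outside -1 to 1 is refused whole. A call with a gripper value outside its range is refused whole. The fingers move at their own pace and stop on an object; "grip_force" is the grip in N (left out, the last holds). Time passes only in rows, so rows that do not move let the fingers close. It gives the time, the measured TCP pose, the force, the opening and the grip force at its end, in the units of the state.
- telemetry.get_obs(): the state, without advancing time (a new reading comes with each control period).
- viewer.camera(name): name is "scene" or "top"; returns a dict with "img" (400x640x3 uint8, red, green, blue), "z_map" (400x640 float32, m along the optical axis (not along the pixel's ray), 0 where there is no reading), "fx", "fy", "cx", "cy" (pixels), "dist" ([k1, k2, p1, p2, k3] as OpenCV has them; the pictures are not rectified), "R" (3x3) and "t" (3): a world point X has camera coordinates R X + t. Camera axes: x right, y down, z forward; pixel columns grow to the right and rows downward; lengths in m; the calibration is good to about 2 mm. A picture is of the moment at which its call begins.
- hand_in(): hands the job in; it is judged then, once.
Trained networks look in a picture, given as the dict that the camera call returned (one of the last four; its "shot" number tells which), for a name from the list of things; names that differ only in an ending like _2 or _b are one class to them, and where a whole thing is asked for, a point or a joint stands for the part that bears it (a point fixed in the world has none). Each returns a list of dicts, best first, with "score" (0 to 1); they miss things now and then, are a little off and sometimes report something else, mostly with a low value. They report only what shows in the picture. A call takes as long as a camera call.
- viewer.recognise(target, picture): "rect" ([left, top, right, bottom] in pixels, round what is visible of it).
The state is a dict: "time_s": time; "qpos": joint angles; "joint_vel": joint speeds; "tau": joint torques, N m; "ee_pos": TCP position; "eef_rot": TCP orientation; "force": force on the tool from outside, world axes, zero at the start; "moment": the same for the moment, N m; "grip_width": finger opening in m; "grip_force": force on a finger pad.
Only numpy, scipy, OpenCV 4.12 (cv2) and the standard library are available. Lean on these libraries where they do the work, as an engineer would, in place of code of your own. Each camera call takes 0.05 s, during which the arm holds its last target. There are 200 camera calls.

## Working session

There is one attempt and no reset: what is moved stays moved. The work goes in short steps, Python scripts to look and compute and a tool call to move; the robot and the scene stay as the last step left them, time stands still between calls to the robot, and variables do not carry over. Pictures are saved under pics/ and viewed, at most 10 in all, crops included, and the job is handed in when it is done.

Besides the shell and the picture viewer there is one more tool, called after "Request:" as name(argument=value, ...) on one line, values as JSON. step_arm: Moves the arm, as the interface text tells. Shifts and turns lie within -1 to 1; 1 stands for 0.1 m of shift or 90 degrees of turn. Its arguments: {"type":"object","properties":{"plan":{"type":"array"},"grip_force":{"type":"number"}},"required":["plan"]}

```bash
mkdir -p pics; ls; cat > h.py <<'E'
import numpy as np, cv2
from station import telemetry, viewer, hand_in, ctrl
def K(c): return np.array([[c['fx'],0,c['cx']],[0,c['fy'],c['cy']],[0,0,1.]])
def und(c,uv): return cv2.undistortPoints(np.array(uv,float).reshape(-1,1,2),K(c),np.array(c['dist'],float)).reshape(-1,2)
def atz(c,uv,z):
    "pixels -> world points on plane height z"
    n=und(c,uv); R=np.array(c['R']);t=np.array(c['t'])
    d=np.c_[n,np.ones(len(n))]@R; o=-R.T@t
    return o+d*((z-o[2])/d[:,2])[:,None]
def cloud(c):
    v,u=np.mgrid[0:400,0:640]; n=und(c,np.stack([u,v],-1).reshape(-1,2)); z=c['z_map'].reshape(-1)
    P=(np.c_[n,np.ones(len(n))]*z[:,None]-np.array(c['t']))@np.array(c['R'])
    P[z==0]=np.nan
    return P.reshape(400,640,3)
def proj(c,X):
    return cv2.projectPoints(np.array(X,float).reshape(-1,1,3),cv2.Rodrigues(np.array(c['R'],float))[0],np.array(c['t'],float),K(c),np.array(c['dist'],float))[0].reshape(-1,2)
def save(c,name): cv2.imwrite('pics/'+name,c['img'][:,:,::-1])
E
python3 - <<'E'
from h import *
o=telemetry.get_obs(); print(o['time_s'],o['ee_pos'],o['eef_rot'],o['grip_width'],ctrl.tcp_to_tips)
for n in ('top','scene'):
    c=viewer.camera(n); save(c,n+'0.png'); P=cloud(c)
    print(n,'cam',-np.array(c['R']).T@c['t'])
    for k in ('press','bar','blank_end','stamped_end','ring_mark','knob','window','throat_mouth','die_wheel','tape_roll','mallet','awl'):
        try:
            for d in viewer.recognise(k,c)[:2]:
                r=d['rect']; u,v=(r[0]+r[2])/2,(r[1]+r[3])/2
                print(k,round(d['score'],2),np.round(r,1),np.round(P[int(v),int(u)],3))
        except Exception as e: print(k,e)
E
```

```text
pics
0.0 [ 0.20839043 -0.50868252  0.18710092] [-3.14045769e+00 -6.46192594e-05  3.88814622e-01] 0.09420602651012093 0.017
top cam [0.44962961 0.16086884 1.12857993]
press 0.76 [390.  202.9 513.7 265. ] [ 0.524 -0.136  0.123]
press 0.29 [354.8 124.6 392.8 166.3] [ 0.766  0.019 -0.   ]
bar 0.87 [369.5 232.  399.  249. ] [0.516 0.006 0.044]
blank_end 0.91 [367.9 237.4 400.9 250.8] [0.506 0.006 0.047]
stamped_end 0.95 [367.8 234.6 397.8 247. ] [0.516 0.011 0.045]
ring_mark 0.74 [425.8 206.5 476.9 260.6] [ 0.524 -0.136  0.123]
ring_mark 0.23 [191.8 144.7 268.6 196.5] [0.698 0.387 0.028]
knob 0.84 [426.3 208.2 475.2 257.9] [ 0.525 -0.134  0.121]
window 0.95 [388.3 202.7 512.4 266.6] [ 0.522 -0.133  0.126]
throat_mouth 0.55 [387.2 206.  512.4 265.4] [ 0.52  -0.13   0.126]
die_wheel 0.73 [426.2 210.9 478.  257.7] [ 0.522 -0.137  0.126]
die_wheel 0.73 [390.9 204.6 511.  263. ] [ 0.525 -0.134  0.121]
tape_roll 0.79 [352.8 125.2 391.4 167.9] [ 0.764  0.022 -0.001]
mallet 0.84 [194.6 146.4 267.5 193.4] [0.701 0.385 0.027]
awl 0.86 [204.2 232.8 237.5 308.4] [0.448 0.407 0.027]
awl 0.18 [388.3 20
[... 411 characters left out ...]
74.8 214.8] [0.517 0.009 0.047]
stamped_end 0.79 [253.9 195.8 274.  210. ] [0.505 0.012 0.051]
ring_mark 0.73 [191.2 203.6 237.5 245.1] [ 0.538 -0.144  0.085]
knob 0.92 [190.3 206.8 233.5 242. ] [ 0.536 -0.152  0.087]
window 0.64 [159.7 191.6 266.  275.5] [ 0.557 -0.16   0.078]
throat_mouth 0.94 [157.5 192.9 268.6 275. ] [ 0.561 -0.158  0.081]
die_wheel 0.7 [196.1 208.3 238.5 242.9] [ 0.539 -0.138  0.078]
tape_roll 0.7 [338.2 136.8 394.2 167.2] [0.45  0.41  0.014]
tape_roll 0.64 [291.3 251.5 331.3 293.6] [0.751 0.026 0.002]
mallet 0.98 [374.  189.4 436.8 229.5] [0.704 0.375 0.001]
mallet 0.59 [255.2 197.4 277.1 215.9] [0.521 0.014 0.048]
awl 0.58 [340.4 139.2 370.4 153.9] [0.419 0.387 0.027]
```

```bash
python3 - <<'E'
from h import *
c=viewer.camera('top'); save(c,'t1.png'); P=cloud(c)
cv2.imwrite('pics/t1c.png',cv2.resize(c['img'][190:280,355:525,::-1],None,fx=4.7,fy=4.7,interpolation=cv2.INTER_CUBIC))
s=viewer.camera('scene')
cv2.imwrite('pics/s1c.png',cv2.resize(s['img'][180:285,145:290,::-1],None,fx=5,fy=5,interpolation=cv2.INTER_CUBIC))
sub=P[190:280,355:525].reshape(-1,3)
for n,lo,hi in (('bar',.037,.051),('head',.062,.072),('wheel',.074,.082),('grip',.117,.127),('house',.135,.147)):
    q=sub[(sub[:,2]>lo)&(sub[:,2]<hi)]
    if n=='bar': q=q[q[:,1]>-0.035]
    r=cv2.minAreaRect(q[:,:2].astype(np.float32)*1000); print(n,len(q),r,q.mean(0).round(4))
E
```

```text
bar 418 ((511.88519287109375, 8.82260513305664), (124.6968002319336, 72.51972198486328), 4.572211742401123) [0.5116 0.0055 0.0447]
head 1944 ((523.9368286132812, -120.10054016113281), (129.03399658203125, 191.7604217529297), 5.256877899169922) [ 0.5194 -0.091   0.0687]
wheel 1603 ((523.5431518554688, -123.50849914550781), (122.45068359375, 182.46530151367188), 6.2536211013793945) [ 0.5264 -0.1489  0.0788]
grip 252 ((529.5802001953125, -195.3604736328125), (109.03084564208984, 150.1496124267578), 6.688308238983154) [ 0.5281 -0.1799  0.1233]
house 223 ((534.7230224609375, -239.56085205078125), (90.73565673828125, 50.39875030517578), 4.653932571411133) [ 0.5351 -0.2395  0.1424]
```

View pics/t1c.png

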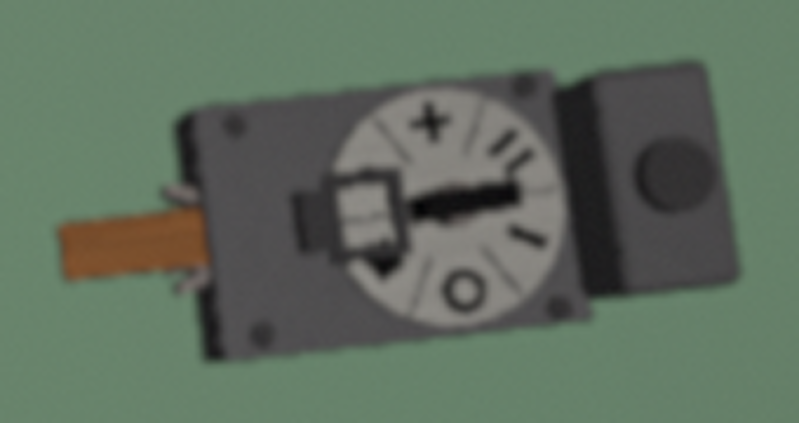

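View pics/s1c.png

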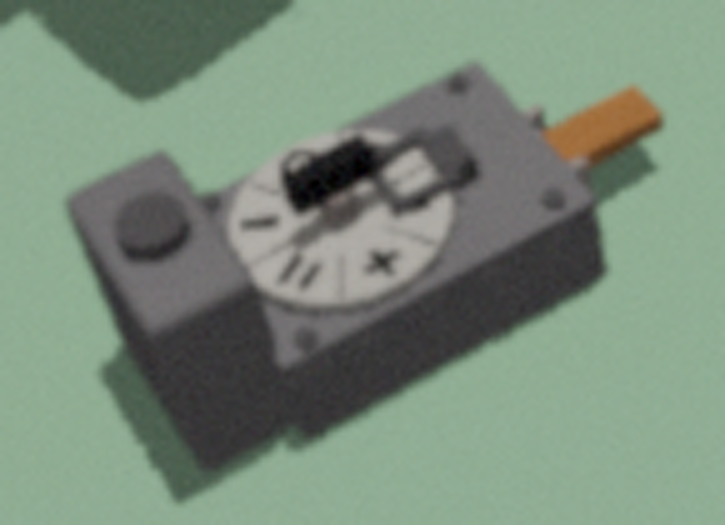

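View pics/t1.png

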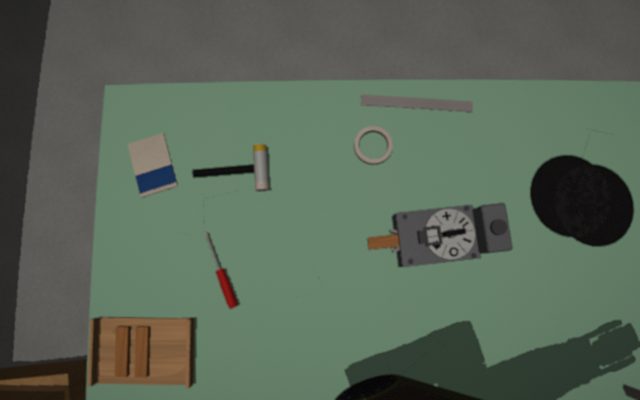

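```bash
cat >> h.py <<'E'
A=np.radians(5.2); M=np.array([.5152,-.0255]); XP=np.array([np.sin(A),-np.cos(A)]); YP=np.array([np.cos(A),np.sin(A)])
def press(w): d=np.asarray(w)[...,:2]-M; return np.stack([d@XP,d@YP],-1)*1000
def world(p): p=np.asarray(p)/1000; return M+p[...,:1]*XP+p[...,1:2]*YP
def brown(c,z,box=None):
    im=cv2.cvtColor(c['img'],cv2.COLOR_RGB2HSV); m=((im[...,0]>4)&(im[...,0]<22)&(im[...,1]>110)&(im[...,2]>50)).astype(np.uint8)
    k=np.zeros_like(m); l,t,r,b=box or (300,150,500,330); k[t:b,l:r]=m[t:b,l:r]
    n,L,S,_=cv2.connectedComponentsWithStats(k); i=1+S[1:,4].argmax()
    v,u=np.nonzero(L==i); W=atz(c,np.c_[u,v],z); return W,cv2.minAreaRect(W[:,:2].astype(np.float32)*1000),S[i]
E
python3 - <<'E'
from h import *
c=viewer.camera('top'); W,r,S=brown(c,.044); print(r,S); p=press(W); print('bar press', np.percentile(p,[1,50,99],axis=0).round(1))
# ring: dark pixels on wheel plane
cr=np.array([[463,290],[430,121],[513,148],[527,238],[385,262]])/4.7+[355,190]-.4
q=press(atz(c,cr,.078))-[120,0]; print(q.round(1),np.hypot(*q.T).round(1),np.degrees(np.arctan2(q[:,1],q[:,0])).round(1))
g=np.array([[412,208],[518,193]])/4.7+[355,190]-.4; print('grip ends',press(atz(c,g,.122)).round(1))
print('mouth,grasp pt',world([[0,0],[-40,0],[120,0]]))
o=telemetry.get_obs(); print(o['ee_pos'],o['time_s'])
E
```

```text
((512.5731201171875, 7.644283294677734), (29.391313552856445, 74.18161010742188), 6.0178961753845215) [368 234  32  15 351]
bar press [[-69.6 -13.6]
 [-32.6  -0. ]
 [  3.   14.2]]
[[  3.1 -42. ]
 [ -1.2  44.1]
 [ 39.2  26. ]
 [ 39.4 -19.8]
 [-34.2 -23.9]] [42.2 44.1 47.  44.1 41.7] [ -85.8   91.5   33.5  -26.7 -145. ]
grip ends [[ 90.9  -0.7]
 [143.6   1. ]]
mouth,grasp pt [[ 0.5152     -0.0255    ]
 [ 0.5115747   0.01433538]
 [ 0.52607591 -0.14500613]]
[ 0.2084699  -0.50894778  0.18765294] 1.45
```

```bash
cat >> h.py <<'E'
from scipy.spatial.transform import Rotation as Ro
def go(x,y,z,yaw):
    "print move in tool units: translate (current axes), then rotate"
    o=telemetry.get_obs(); R=Ro.from_euler('xyz',o['eef_rot'])
    d=R.inv().apply(np.array([x,y,z])-o['ee_pos'])/.1
    rv=(R.inv()*Ro.from_euler('xyz',[np.pi,0,np.radians(yaw)])).as_rotvec()/(np.pi/2)
    d2=Ro.from_rotvec(rv*np.pi/2).inv().apply(d)
    print('t',round(o['time_s'],2),'trans-first',d.round(3),'rot',rv.round(4),'| rot-first',d2.round(3),'pos',np.round(o['ee_pos'],4),'yaw',np.degrees(o['eef_rot'][2]).round(2),'q',np.round(o['qpos'],2),'w',round(o['grip_width'],4),'F',np.round(o['force'],1))
E
python3 - <<'E'
from h import *
x,y=world([-43,0]); go(x,y,.19,95.2)
E
```

```text
t 1.45 trans-first [ 4.797 -3.722 -0.024] rot [-0.      0.     -0.8103] | rot-first [ 4.967  3.493 -0.023] pos [ 0.2085 -0.5089  0.1877] yaw 22.28 q [-1.25  0.3   1.52 -0.    1.32 -0.07] w 0.0937 F [ 0.3 -0.1 -0.1]
```

Request:
step_arm(plan=[{"dx": 0.24,"dy": -0.186,"dz": -0.03,"claw": 0.25},{"dx": 0.24,"dy": -0.186,"dz": -0.03,"claw": 0.25},{"dx": 0.24,"dy": -0.186,"dz": -0.03,"claw": 0.25},{"dx": 0.24,"dy": -0.186,"dz": -0.03,"claw": 0.25},{"dx": 0.24,"dy": -0.186,"dz": -0.03,"claw": 0.25},{"dx": 0.24,"dy": -0.186,"dz": -0.03,"claw": 0.25},{"dx": 0.24,"dy": -0.186,"dz": -0.03,"claw": 0.25},{"dx": 0.24,"dy": -0.186,"dz": -0.03,"claw": 0.25},{"dx": 0.24,"dy": -0.186,"dz": -0.03,"claw": 0.25},{"dx": 0.24,"dy": -0.186,"dz": -0.03,"claw": 0.25}], grip_force=25)

```text
$.plan[0]: bad value
```

Request:
step_arm(plan=[{"dx": 0.24,"dy": -0.186,"claw": 0.25},{"dx": 0.24,"dy": -0.186,"claw": 0.25},{"dx": 0.24,"dy": -0.186,"claw": 0.25},{"dx": 0.24,"dy": -0.186,"claw": 0.25},{"dx": 0.24,"dy": -0.186,"claw": 0.25},{"dx": 0.24,"dy": -0.186,"claw": 0.25},{"dx": 0.24,"dy": -0.186,"claw": 0.25},{"dx": 0.24,"dy": -0.186,"claw": 0.25},{"dx": 0.24,"dy": -0.186,"claw": 0.25},{"dx": 0.24,"dy": -0.186,"claw": 0.25}])

```text
$.plan[0]: bad value
```

Request:
step_arm(plan=[{"rz": -0.081,"claw": 0.25},{"rz": -0.081,"claw": 0.25},{"rz": -0.081,"claw": 0.25},{"rz": -0.081,"claw": 0.25},{"rz": -0.081,"claw": 0.25},{"rz": -0.081,"claw": 0.25},{"rz": -0.081,"claw": 0.25},{"rz": -0.081,"claw": 0.25},{"rz": -0.081,"claw": 0.25},{"rz": -0.081,"claw": 0.25}])

```text
$.plan[0]: bad value
```

```bash
python3 - <<'E'
from h import *
x,y=world([-43,0]); go(x,y,.047,95.2)
E
```

```text
t 1.45 trans-first [ 4.797 -3.722  1.406] rot [-0.      0.     -0.8103] | rot-first [4.967 3.493 1.407] pos [ 0.2085 -0.5089  0.1877] yaw 22.28 q [-1.25  0.3   1.52 -0.    1.32 -0.07] w 0.0937 F [ 0.3 -0.1 -0.1]
```

Request:
step_arm(plan=[{"dx": 0.24,"dy": -0.186,"dz": -0.03,"rx": 0,"ry": 0,"rz": 0,"claw": 0.25},{"dx": 0.24,"dy": -0.186,"dz": -0.03,"rx": 0,"ry": 0,"rz": 0,"claw": 0.25},{"dx": 0.24,"dy": -0.186,"dz": -0.03,"rx": 0,"ry": 0,"rz": 0,"claw": 0.25},{"dx": 0.24,"dy": -0.186,"dz": -0.03,"rx": 0,"ry": 0,"rz": 0,"claw": 0.25},{"dx": 0.24,"dy": -0.186,"dz": -0.03,"rx": 0,"ry": 0,"rz": 0,"claw": 0.25},{"dx": 0.24,"dy": -0.186,"dz": -0.03,"rx": 0,"ry": 0,"rz": 0,"claw": 0.25},{"dx": 0.24,"dy": -0.186,"dz": -0.03,"rx": 0,"ry": 0,"rz": 0,"claw": 0.25},{"dx": 0.24,"dy": -0.186,"dz": -0.03,"rx": 0,"ry": 0,"rz": 0,"claw": 0.25},{"dx": 0.24,"dy": -0.186,"dz": -0.03,"rx": 0,"ry": 0,"rz": 0,"claw": 0.25},{"dx": 0.24,"dy": -0.186,"dz": -0.03,"rx": 0,"ry": 0,"rz": 0,"claw": 0.25}], grip_force=25)

```text
time_s: 2.45
ee_pos: [0.3605, -0.2447, 0.2179]
eef_rot: [3.141, -0.0, 0.389]
force: [0.3, 0.4, -0.3]
grip_width: 0.0705
grip_force: 0.0
```

Request:
step_arm(plan=[{"dx": 0.24,"dy": -0.186,"dz": 0,"rx": 0,"ry": 0,"rz": 0,"claw": 0.25},{"dx": 0.24,"dy": -0.186,"dz": 0,"rx": 0,"ry": 0,"rz": 0,"claw": 0.25},{"dx": 0.24,"dy": -0.186,"dz": 0,"rx": 0,"ry": 0,"rz": 0,"claw": 0.25},{"dx": 0.24,"dy": -0.186,"dz": 0,"rx": 0,"ry": 0,"rz": 0,"claw": 0.25},{"dx": 0.24,"dy": -0.186,"dz": 0,"rx": 0,"ry": 0,"rz": 0,"claw": 0.25},{"dx": 0.24,"dy": -0.186,"dz": 0,"rx": 0,"ry": 0,"rz": 0,"claw": 0.25},{"dx": 0.24,"dy": -0.186,"dz": 0,"rx": 0,"ry": 0,"rz": 0,"claw": 0.25},{"dx": 0.24,"dy": -0.186,"dz": 0,"rx": 0,"ry": 0,"rz": 0,"claw": 0.25},{"dx": 0.24,"dy": -0.186,"dz": 0,"rx": 0,"ry": 0,"rz": 0,"claw": 0.25},{"dx": 0.24,"dy": -0.186,"dz": 0,"rx": 0,"ry": 0,"rz": 0,"claw": 0.25}])

```text
time_s: 3.45
ee_pos: [0.5122, 0.0185, 0.2177]
eef_rot: [3.141, -0.0, 0.389]
force: [0.8, 0.3, -0.8]
grip_width: 0.0704
grip_force: 0.0
```

Request:
step_arm(plan=[{"dx": 0,"dy": 0,"dz": 0,"rx": 0,"ry": 0,"rz": -0.081,"claw": 0.25},{"dx": 0,"dy": 0,"dz": 0,"rx": 0,"ry": 0,"rz": -0.081,"claw": 0.25},{"dx": 0,"dy": 0,"dz": 0,"rx": 0,"ry": 0,"rz": -0.081,"claw": 0.25},{"dx": 0,"dy": 0,"dz": 0,"rx": 0,"ry": 0,"rz": -0.081,"claw": 0.25},{"dx": 0,"dy": 0,"dz": 0,"rx": 0,"ry": 0,"rz": -0.081,"claw": 0.25},{"dx": 0,"dy": 0,"dz": 0,"rx": 0,"ry": 0,"rz": -0.081,"claw": 0.25},{"dx": 0,"dy": 0,"dz": 0,"rx": 0,"ry": 0,"rz": -0.081,"claw": 0.25},{"dx": 0,"dy": 0,"dz": 0,"rx": 0,"ry": 0,"rz": -0.081,"claw": 0.25},{"dx": 0,"dy": 0,"dz": 0,"rx": 0,"ry": 0,"rz": -0.081,"claw": 0.25},{"dx": 0,"dy": 0,"dz": 0,"rx": 0,"ry": 0,"rz": -0.081,"claw": 0.25}])

```text
time_s: 4.45
ee_pos: [0.5117, 0.0173, 0.2177]
eef_rot: [3.141, -0.0, 1.666]
force: [0.7, -0.9, -0.3]
grip_width: 0.0701
grip_force: 0.0
```

```bash
python3 - <<'E'
from h import *
x,y=world([-43,0]); go(x,y,.039,95.2)
E
```

```text
t 4.45 trans-first [ 1.000e-03 -4.000e-03  1.787e+00] rot [ 0.0001 -0.      0.0031] | rot-first [ 1.000e-03 -3.000e-03  1.787e+00] pos [0.5117 0.0173 0.2177] yaw 95.48 q [-0.04  0.19  1.58  0.    1.36 -0.13] w 0.0701 F [ 0.7 -0.9 -0.3]
```

Request:
step_arm(plan=[{"dx": 0,"dy": 0,"dz": 0.33,"rx": 0,"ry": 0,"rz": 0.003,"claw": 0.25},{"dx": 0,"dy": 0,"dz": 0.33,"rx": 0,"ry": 0,"rz": 0,"claw": 0.25},{"dx": 0,"dy": 0,"dz": 0.33,"rx": 0,"ry": 0,"rz": 0,"claw": 0.25},{"dx": 0,"dy": 0,"dz": 0.33,"rx": 0,"ry": 0,"rz": 0,"claw": 0.25},{"dx": 0,"dy": 0,"dz": 0.2,"rx": 0,"ry": 0,"rz": 0,"claw": 0.25},{"dx": 0,"dy": 0,"dz": 0.16,"rx": 0,"ry": 0,"rz": 0,"claw": 0.4},{"dx": 0,"dy": 0,"dz": 0,"rx": 0,"ry": 0,"rz": 0,"claw": 0.8},{"dx": 0,"dy": 0,"dz": 0,"rx": 0,"ry": 0,"rz": 0,"claw": 0.8},{"dx": 0,"dy": 0,"dz": 0,"rx": 0,"ry": 0,"rz": 0,"claw": 0.8},{"dx": 0,"dy": 0,"dz": 0,"rx": 0,"ry": 0,"rz": 0,"claw": 0.8}])

```text
time_s: 5.45
ee_pos: [0.5121, 0.0172, 0.0506]
eef_rot: [3.14, 0.0, 1.656]
force: [-0.4, 0.6, -0.7]
grip_width: 0.0337
grip_force: 0.0
```

```bash
python3 - <<'E'
from h import *
x,y=world([-43-110,0]); go(x,y,.0505,95.2)
E
```

```text
t 5.45 trans-first [ 1.102 -0.014  0.   ] rot [ 0.001   0.0001 -0.0032] | rot-first [ 1.102e+00 -8.000e-03  1.000e-03] pos [0.5121 0.0172 0.0506] yaw 94.91 q [-0.04  0.38  1.76 -0.    1.   -0.12] w 0.0337 F [-0.4  0.6 -0.7]
```

Request:
step_arm(plan=[{"dx": 0,"dy": 0,"dz": 0.01,"rx": 0,"ry": 0,"rz": 0,"claw": 0.9},{"dx": 0,"dy": 0,"dz": 0,"rx": 0,"ry": 0,"rz": 0,"claw": 0.9},{"dx": 0,"dy": 0,"dz": 0,"rx": 0,"ry": 0,"rz": 0,"claw": 0.9}])

```text
time_s: 5.75
ee_pos: [0.5117, 0.0172, 0.0488]
eef_rot: [3.141, 0.0, 1.656]
force: [-0.1, 0.0, 0.0]
grip_width: 0.0111
grip_force: 0.0
```

```bash
python3 - <<'E'
from h import *
c=viewer.camera('top'); s=viewer.camera('scene')
a=cv2.resize(c['img'][190:290,330:450],None,fx=3.3,fy=3.3,interpolation=2)
b=cv2.resize(s['img'][150:250,210:330],None,fx=3.3,fy=3.3,interpolation=2)
cv2.imwrite('pics/g1.png',np.hstack([a,b])[:,:,::-1])
o=telemetry.get_obs(); print(o['grip_width'],o['grip_force'],o['time_s'], proj(c,[o['ee_pos']]),proj(s,[o['ee_pos']]))
try: print(brown(c,.044)[1:])
except Exception as e: print(e)
E
```

```text
0.009487626985946495 0.0 5.85 [[379.58914827 241.60949945]] [[265.60428825 203.26080566]]
attempt to get argmax of an empty sequence
```

View pics/g1.png

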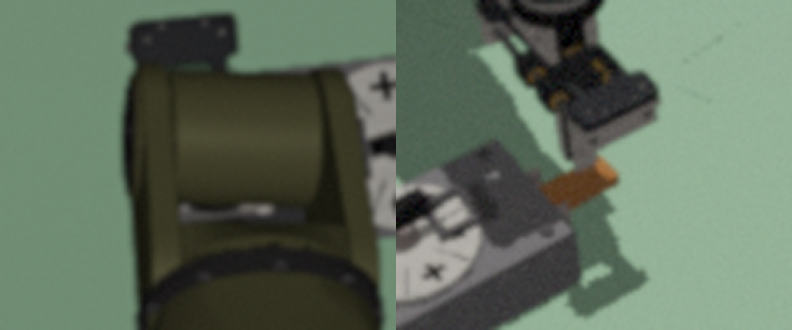

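```bash
python3 - <<'E'
from h import *
s=viewer.camera('scene'); P=cloud(s)*1000
for v in range(186,212,2): print(v,[tuple(np.round(P[v,u]).astype(int)) if P[v,u,0]==P[v,u,0] else None for u in (258,261,263,265,267,270)])
W,r,S=brown(s,.044,(240,180,300,230)); print(r,S, np.percentile(press(W),[1,50,99],axis=0).round(1)); o=telemetry.get_obs(); print(ctrl.tcp_to_tips,o['ee_pos'],o['eef_rot'],[k for k in dir(ctrl) if k[0]!='_'])
E
```

```text
186 [(np.int64(498), np.int64(7), np.int64(113)), (np.int64(508), np.int64(12), np.int64(119)), (np.int64(566), np.int64(-4), np.int64(179)), (np.int64(593), np.int64(-9), np.int64(206)), (np.int64(597), np.int64(-5), np.int64(208)), (np.int64(601), np.int64(1), np.int64(208))]
188 [(np.int64(499), np.int64(6), np.int64(107)), (np.int64(506), np.int64(12), np.int64(109)), (np.int64(528), np.int64(10), np.int64(130)), (np.int64(591), np.int64(-9), np.int64(197)), (np.int64(600), np.int64(-7), np.int64(204)), (np.int64(603), np.int64(0), np.int64(203))]
190 [(np.int64(411), np.int64(36), np.int64(2)), (np.int64(507), np.int64(11), np.int64(103)), (np.int64(523), np.int64(11), np.int64(118)), (np.int64(590), np.int64(-9), np.int64(189)), (np.int64(601), np.int64(-8), np.int64(198)), (np.int64(601), np.int64(0), np.int64(194))]
192 [(np.int64(417), np.int64(33), np.int64(0)), (np.int64(506), np.int64(10), np.int64(95)), (np.int64(524), np.int64(10), np.int64(111)), (np.int64(589), np.int64(-9), np.int64(181)), (np.int64(601), np.int64(-9), np.int64(192)), (np.int64(593), np.int64(3), np.
[... 2065 characters left out ...]
 (np.int64(524), np.int64(9), np.int64(46)), (np.int64(525), np.int64(14), np.int64(43)), (np.int64(524), np.int64(24), np.int64(37))]
210 [(np.int64(520), np.int64(-11), np.int64(44)), (np.int64(524), np.int64(-4), np.int64(44)), (np.int64(529), np.int64(0), np.int64(46)), (np.int64(528), np.int64(7), np.int64(41)), (np.int64(524), np.int64(14), np.int64(34)), (np.int64(500), np.int64(32), np.int64(-1))]
((515.0529174804688, 15.359651565551758), (34.44042205810547, 60.884735107421875), 3.757467031478882) [254 198  23  15 170] [[-70.5 -14. ]
 [-38.7   3.2]
 [-11.2  20.3]]
0.017 [0.51165028 0.01725845 0.04867378] [-3.14157875e+00 -1.88962997e-05  1.65643355e+00] ['MotionError', 'tcp_to_tips']
```

Request:
step_arm(plan=[{"dx": 0,"dy": 0,"dz": 0,"rx": 0,"ry": 0,"rz": 0,"claw": 0.25},{"dx": 0,"dy": 0,"dz": 0,"rx": 0,"ry": 0,"rz": 0,"claw": 0.25},{"dx": 0,"dy": 0,"dz": 0,"rx": 0,"ry": 0,"rz": 0,"claw": 0.25},{"dx": 0,"dy": 0,"dz": 0,"rx": 0,"ry": 0,"rz": 0,"claw": 0.25},{"dx": 0,"dy": 0,"dz": 0,"rx": 0,"ry": 0,"rz": 0,"claw": 0.25},{"dx": 0,"dy": 0,"dz": 0,"rx": 0,"ry": 0,"rz": 0,"claw": 0.25}])

```text
time_s: 6.5
ee_pos: [0.5116, 0.0172, 0.0486]
eef_rot: [-3.142, 0.0, 1.656]
force: [-0.5, -0.9, -0.6]
grip_width: 0.0538
grip_force: 0.0
```

```bash
cat >> h.py <<'E'
def tips(s=None):
    "visible points of the fingers in scene camera: near the tool axis, by depth"
    s=s or viewer.camera('scene'); P=cloud(s); o=telemetry.get_obs(); e=np.array(o['ee_pos']); R=Ro.from_euler('xyz',o['eef_rot']).as_matrix()
    q=(P-e)[...,:2]@R[:2,:2]  # tool x,y
    m=(np.abs(q[...,0])<.011)&(np.abs(q[...,1])<.065)&(P[...,2]>.052)
    h=np.histogram(P[m][:,2]*1000,bins=np.arange(50,180,5)); print('tool',e.round(4),'w',round(o['grip_width'],4)); print(list(zip(h[1].astype(int),h[0])))
    return s
E
python3 - <<'E'
from h import *
s=tips(); o=telemetry.get_obs()
cv2.imwrite('pics/g2.png',cv2.resize(s['img'][110:260,190:340,::-1],None,fx=4,fy=4,interpolation=2))
R=Ro.from_euler('xyz',o['eef_rot']).as_matrix(); e=np.array(o['ee_pos'])
print((4*(proj(s,[e+R@[0,sy*(o['grip_width']/2),.017] for sy in (1,-1)])-[190,110])).round())
E
```

```text
tool [0.5117 0.0173 0.0487] w 0.0582
[(np.int64(50), np.int64(0)), (np.int64(55), np.int64(0)), (np.int64(60), np.int64(0)), (np.int64(65), np.int64(4)), (np.int64(70), np.int64(6)), (np.int64(75), np.int64(17)), (np.int64(80), np.int64(16)), (np.int64(85), np.int64(18)), (np.int64(90), np.int64(11)), (np.int64(95), np.int64(13)), (np.int64(100), np.int64(16)), (np.int64(105), np.int64(12)), (np.int64(110), np.int64(10)), (np.int64(115), np.int64(6)), (np.int64(120), np.int64(4)), (np.int64(125), np.int64(3)), (np.int64(130), np.int64(3)), (np.int64(135), np.int64(2)), (np.int64(140), np.int64(2)), (np.int64(145), np.int64(2)), (np.int64(150), np.int64(2)), (np.int64(155), np.int64(3)), (np.int64(160), np.int64(1)), (np.int64(165), np.int64(3)), (np.int64(170), np.int64(0))]
[[326. 414.]
 [284. 365.]]
```

View pics/g2.png

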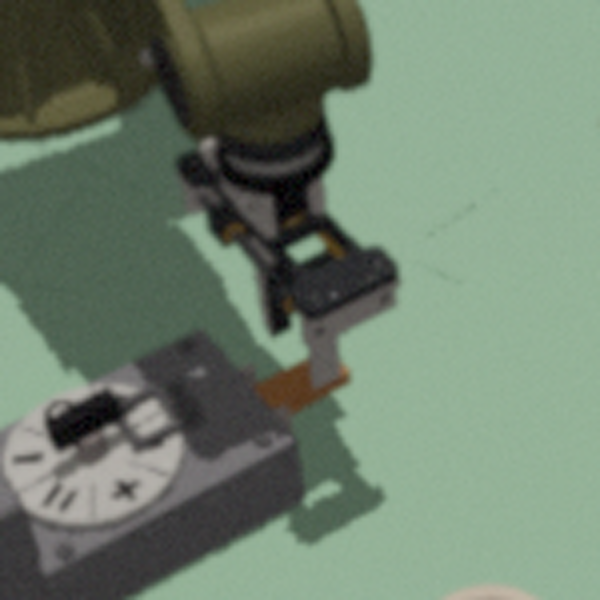

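Request:
step_arm(plan=[{"dx": 0,"dy": 0,"dz": 0.1,"rx": 0,"ry": 0,"rz": 0,"claw": 0.25},{"dx": 0,"dy": 0,"dz": 0.1,"rx": 0,"ry": 0,"rz": 0,"claw": 0.25},{"dx": 0,"dy": 0,"dz": 0,"rx": 0,"ry": 0,"rz": 0,"claw": 0.25}])

```text
time_s: 6.85
ee_pos: [0.5106, 0.0173, 0.0268]
eef_rot: [-3.139, -0.0, 1.656]
force: [0.5, -0.3, 0.3]
grip_width: 0.0703
grip_force: 0.0
```

```bash
cat >> h.py <<'E'
def nearfinger(name=None):
    "near (camera-side) finger's lower end: rectified patch in the vertical plane of the finger's outer face"
    s=viewer.camera('scene'); P=cloud(s); o=telemetry.get_obs(); e=np.array(o['ee_pos']); R=Ro.from_euler('xyz',o['eef_rot']).as_matrix()
    sy=1 if (R@[0,1,0])[0]>0 else -1
    for w in range(-30,61,5):
        a=proj(s,[e+R@[0,sy*(o['grip_width']/2+.0125),0]+[0,0,w/1000]])[0]; u,v=a.round().astype(int)
        print(w,(u,v),s['img'][v,u],(P[v,u]*1000).round(0))
    print(e,o['grip_width'])
E
python3 -c "
from h import *
nearfinger()"
```

```text
-30 (np.int64(276), np.int64(225)) [ 81 103  85] [561.  21.   1.]
-25 (np.int64(276), np.int64(224)) [78 98 82] [558.  22.   1.]
-20 (np.int64(276), np.int64(223)) [77 96 80] [554.  24.   0.]
-15 (np.int64(275), np.int64(222)) [78 99 83] [553.  22.   5.]
-10 (np.int64(275), np.int64(221)) [78 98 82] [546.  26.  -0.]
-5 (np.int64(275), np.int64(219)) [ 86 111  89] [540.  28.   1.]
0 (np.int64(275), np.int64(218)) [100 124 104] [535.  31.  -1.]
5 (np.int64(275), np.int64(217)) [111 138 115] [535.  32.   3.]
10 (np.int64(275), np.int64(216)) [135 164 138] [529.  34.  -1.]
15 (np.int64(275), np.int64(215)) [137 167 141] [527.  35.   2.]
20 (np.int64(274), np.int64(214)) [ 97 120  98] [523.  34.   2.]
25 (np.int64(274), np.int64(213)) [ 82 102  86] [521.  36.   4.]
30 (np.int64(274), np.int64(211)) [ 96 100  91] [560.  21.  61.]
35 (np.int64(274), np.int64(210)) [97 96 92] [559.  21.  64.]
40 (np.int64(274), np.int64(209)) [97 94 89] [557.  22.  66.]
45 (np.int64(274), np.int64(208)) [92 89 87] [559.  22.  72.]
50 (np.int64(274), np.int64(207)) [93 91 87] [555.  24.  71.]
55 (np.int64(273), np.int64(205)) [92 90 87] [557.  21.  84.]
60 (np.int64(273), np.int64(204)) [93 92 87] [558.  21.  88.]
[0.51103332 0.017266   0.02758909] 0.07066799783098089
```

Request:
step_arm(plan=[{"dx": 0,"dy": 0,"dz": 0.08,"rx": 0,"ry": 0,"rz": 0,"claw": 0.25},{"dx": 0,"dy": 0,"dz": 0.08,"rx": 0,"ry": 0,"rz": 0,"claw": 0.25},{"dx": 0,"dy": 0,"dz": 0.08,"rx": 0,"ry": 0,"rz": 0,"claw": 0.4},{"dx": 0,"dy": 0,"dz": 0,"rx": 0,"ry": 0,"rz": 0,"claw": 0.5},{"dx": 0,"dy": 0,"dz": 0,"rx": 0,"ry": 0,"rz": 0,"claw": 0.8},{"dx": 0,"dy": 0,"dz": 0,"rx": 0,"ry": 0,"rz": 0,"claw": 0.9},{"dx": 0,"dy": 0,"dz": 0,"rx": 0,"ry": 0,"rz": 0,"claw": 0.9},{"dx": 0,"dy": 0,"dz": 0,"rx": 0,"ry": 0,"rz": 0,"claw": 0.9},{"dx": 0,"dy": 0,"dz": 0,"rx": 0,"ry": 0,"rz": 0,"claw": 0.9}])

```text
time_s: 7.8
ee_pos: [0.5118, 0.0173, 0.0049]
eef_rot: [3.141, 0.0, 1.656]
force: [0.1, 0.2, 0.0]
grip_width: 0.0297
grip_force: 25.0
```

```bash
python3 -c "
from h import *
x,y=world([-43-125,0]); go(x,y,.0045,95.2)"
```

```text
t 7.8 trans-first [ 1.251 -0.011  0.004] rot [ 0.0003  0.     -0.0032] | rot-first [ 1.251 -0.005  0.004] pos [0.5118 0.0173 0.0049] yaw 94.91 q [-0.04  0.45  1.79 -0.    0.9  -0.12] w 0.0297 F [0.1 0.2 0. ]
```

Request:
step_arm(plan=[{"dx": 0.08,"dy": 0,"dz": -0.01,"rx": 0,"ry": 0,"rz": 0,"claw": 0.9},{"dx": 0.13,"dy": 0,"dz": 0,"rx": 0,"ry": 0,"rz": 0,"claw": 0.9},{"dx": 0.15,"dy": 0,"dz": 0,"rx": 0,"ry": 0,"rz": 0,"claw": 0.9},{"dx": 0.15,"dy": 0,"dz": 0,"rx": 0,"ry": 0,"rz": 0,"claw": 0.9},{"dx": 0.15,"dy": 0,"dz": 0,"rx": 0,"ry": 0,"rz": 0,"claw": 0.9},{"dx": 0.15,"dy": 0,"dz": 0,"rx": 0,"ry": 0,"rz": 0,"claw": 0.9},{"dx": 0.15,"dy": 0,"dz": 0,"rx": 0,"ry": 0,"rz": 0,"claw": 0.9},{"dx": 0.15,"dy": 0,"dz": 0,"rx": 0,"ry": 0,"rz": 0,"claw": 0.9},{"dx": 0.15,"dy": 0,"dz": 0,"rx": 0,"ry": 0,"rz": 0,"claw": 0.9},{"dx": 0.14,"dy": 0,"dz": -0.1,"rx": 0,"ry": 0,"rz": 0,"claw": 0.9}])

```text
time_s: 8.8
ee_pos: [0.4988, 0.1578, 0.015]
eef_rot: [-3.139, 0.0, 1.657]
force: [0.3, 0.6, -0.4]
grip_width: 0.0295
grip_force: 25.0
```

```bash
python3 - <<'E'
from h import *
s=viewer.camera('scene'); cv2.imwrite('pics/g3.png',cv2.resize(s['img'][110:260,190:390,::-1],None,fx=4,fy=4,interpolation=2))
x,y=world([-43-145,0]); go(x,y,.0145,95.2)
E
```

```text
t 8.85 trans-first [ 0.023 -0.015  0.029] rot [ 0.0008 -0.0003 -0.0026] | rot-first [ 0.023 -0.015  0.029] pos [0.4999 0.1596 0.0174] yaw 94.96 q [0.24 0.45 1.75 0.   0.94 0.15] w 0.0299 F [0.1 2.  1.5]
```

View pics/g3.png

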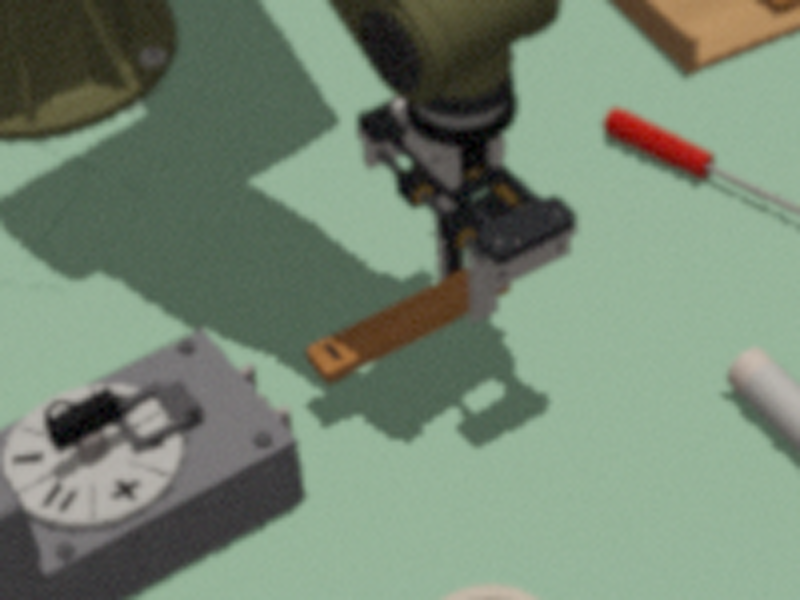

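Request:
step_arm(plan=[{"dx": 0.02,"dy": 0,"dz": 0,"rx": 0,"ry": 0,"rz": -0.07,"claw": 0.9},{"dx": 0,"dy": 0,"dz": 0,"rx": 0,"ry": 0,"rz": -0.09,"claw": 0.9},{"dx": 0,"dy": 0,"dz": 0,"rx": 0,"ry": 0,"rz": -0.09,"claw": 0.9},{"dx": 0,"dy": 0,"dz": 0,"rx": 0,"ry": 0,"rz": -0.09,"claw": 0.9},{"dx": 0,"dy": 0,"dz": 0,"rx": 0,"ry": 0,"rz": -0.09,"claw": 0.9},{"dx": 0,"dy": 0,"dz": 0,"rx": 0,"ry": 0,"rz": -0.09,"claw": 0.9},{"dx": 0,"dy": 0,"dz": 0,"rx": 0,"ry": 0,"rz": -0.09,"claw": 0.9},{"dx": 0,"dy": 0,"dz": 0,"rx": 0,"ry": 0,"rz": -0.09,"claw": 0.9},{"dx": 0,"dy": 0,"dz": 0,"rx": 0,"ry": 0,"rz": -0.09,"claw": 0.9},{"dx": 0,"dy": 0,"dz": 0,"rx": 0,"ry": 0,"rz": -0.09,"claw": 0.9}])

```text
time_s: 9.85
ee_pos: [0.4998, 0.1588, 0.0162]
eef_rot: [3.141, 0.001, 3.044]
force: [0.4, -0.1, -1.0]
grip_width: 0.0298
grip_force: 25.0
```

Request:
step_arm(plan=[{"dx": 0,"dy": 0,"dz": 0.06,"rx": 0,"ry": 0,"rz": -0.09,"claw": 0.9},{"dx": 0,"dy": 0,"dz": 0.1,"rx": 0,"ry": 0,"rz": -0.03,"claw": 0.9},{"dx": 0,"dy": 0,"dz": 0.1,"rx": 0,"ry": 0,"rz": 0,"claw": 0.9},{"dx": 0,"dy": 0,"dz": 0.06,"rx": 0,"ry": 0,"rz": 0,"claw": 0.9},{"dx": 0,"dy": 0,"dz": 0,"rx": 0,"ry": 0,"rz": 0,"claw": 0.9}])

```text
time_s: 10.35
ee_pos: [0.4993, 0.1587, -0.0168]
eef_rot: [-3.141, -0.001, -3.057]
force: [-0.2, -0.8, 0.6]
grip_width: 0.0296
grip_force: 25.0
```

```bash
python3 - <<'E'
from h import *
go(.5,.16,-.025,185)
s=viewer.camera('scene'); P=cloud(s); b=(240,110,420,300)
W,r,S=brown(s,.02,b); l,t,w,h,_=S
q=P[t:t+h,l:l+w].reshape(-1,3); q=q[(q[:,2]>.01)&(q[:,2]<.06)&(q[:,0]>.53)]*1000
a=np.linalg.lstsq(np.c_[q[:,0]-580,np.ones(len(q))],q[:,2],rcond=None)[0]; print(S,len(q),np.median(q,0),'z slope,z at580',a)
E
```

```text
t 10.35 trans-first [-0.008  0.012  0.082] rot [-0.0001 -0.0005 -0.0019] | rot-first [-0.008  0.012  0.082] pos [ 0.4993  0.1587 -0.0168] yaw -175.18 q [ 0.24  0.51  1.76  0.    0.87 -1.42] w 0.0296 F [-0.2 -0.8  0.6]
[345 110  61  17 549] 0 [nan nan nan] z slope,z at580 [0. 0.]
  return _methods._mean(a, axis=axis, dtype=dtype,
  ret = um.true_divide(
```

Request:
step_arm(plan=[{"dx": 0,"dy": 0,"dz": 0.04,"rx": 0,"ry": 0,"rz": 0,"claw": 0.9},{"dx": 0,"dy": 0,"dz": 0.03,"rx": 0,"ry": 0,"rz": 0,"claw": 0.9},{"dx": 0,"dy": 0,"dz": 0.005,"rx": 0,"ry": 0,"rz": 0,"claw": 0.9}])

```text
time_s: 10.7
ee_pos: [0.5004, 0.1589, -0.0182]
eef_rot: [3.142, 0.002, -3.056]
force: [-34.8, -10.0, 87.2]
grip_width: 0.0299
grip_force: 69.2
```

```bash
python3 - <<'E'
from h import *
go(.5,.16,-.025,185)
s=viewer.camera('scene'); P=cloud(s)
W,r,S=brown(s,.014,(240,140,340,240)); l,t,w,h,_=S
q=P[t:t+h,l:l+w].reshape(-1,3); q=q[(q[:,2]>.006)&(q[:,2]<.05)&(q[:,0]>.53)]*1000
a=np.linalg.lstsq(np.c_[q[:,0]-580,np.ones(len(q))],q[:,2],rcond=None)[0]; print(r,S,len(q),'z slope,z at580',a)
E
```

```text
t 10.7 trans-first [0.004 0.011 0.068] rot [ 0.      0.0011 -0.0012] | rot-first [0.003 0.011 0.068] pos [ 0.5004  0.1589 -0.0182] yaw -175.11 q [ 0.24  0.51  1.76 -0.    0.87 -1.42] w 0.0299 F [-34.8 -10.   87.2]
((552.364501953125, 164.5526580810547), (160.9156494140625, 33.44684982299805), 2.8007419109344482) [305 183  32  37 397] 348 z slope,z at580 [-1.08289041e-02  2.01644542e+01]
```

Request:
step_arm(plan=[{"dx": 0,"dy": 0,"dz": -0.065,"rx": 0,"ry": 0,"rz": 0,"claw": 0.9},{"dx": 0,"dy": 0,"dz": 0,"rx": 0,"ry": 0,"rz": 0,"claw": 0.9}], grip_force=3)

```text
time_s: 10.95
ee_pos: [0.5003, 0.1589, -0.0159]
eef_rot: [3.141, 0.002, -3.056]
force: [-0.0, 1.3, 0.2]
grip_width: 0.03
grip_force: 3.0
```

Request:
step_arm(plan=[{"dx": 0,"dy": 0,"dz": 0,"rx": 0,"ry": 0,"rz": 0,"claw": 0.6},{"dx": 0,"dy": 0,"dz": 0,"rx": 0,"ry": 0,"rz": 0,"claw": 0.3},{"dx": 0,"dy": 0,"dz": 0,"rx": 0,"ry": 0,"rz": 0,"claw": 0.25},{"dx": 0,"dy": 0,"dz": 0,"rx": 0,"ry": 0,"rz": 0,"claw": 0.25},{"dx": 0,"dy": 0,"dz": -0.2,"rx": 0,"ry": 0,"rz": 0,"claw": 0.25},{"dx": 0,"dy": 0,"dz": -0.3,"rx": 0,"ry": 0,"rz": 0,"claw": 0.25},{"dx": 0,"dy": 0,"dz": -0.3,"rx": 0,"ry": 0,"rz": 0,"claw": 0.25}])

```text
time_s: 11.65
ee_pos: [0.499, 0.1586, 0.063]
eef_rot: [-3.141, -0.002, -3.056]
force: [0.8, -0.3, -0.2]
grip_width: 0.0702
grip_force: 0.0
```

```bash
python3 - <<'E'
from h import *
go(.5,.16,.06,5)
s=viewer.camera('scene'); P=cloud(s)
W,r,S=brown(s,.014,(240,140,340,260)); l,t,w,h,_=S
q=P[t:t+h,l:l+w].reshape(-1,3); q=q[(q[:,2]>.006)&(q[:,2]<.05)&(q[:,0]>.53)]*1000
a=np.linalg.lstsq(np.c_[q[:,0]-580,np.ones(len(q))],q[:,2],rcond=None)[0]; print(r,S,len(q),'z slope,z at580',a)
c=viewer.camera('top'); 
for nm,k in (('scene',s),('top',c)):
  for d in viewer.recognise('bar',k)[:2]: print(nm,d)
try: W,r,S=brown(c,.014,(270,140,380,280)); print('top',r,S)
except Exception as e: print(e)
cv2.imwrite('pics/g4.png',np.hstack([cv2.resize(k['img'][130:280,250:350],None,fx=4,fy=4,interpolation=2) for k in (s,c)])[:,:,::-1])
E
```

```text
t 11.65 trans-first [-0.012  0.013  0.03 ] rot [-1.7000e-03  3.0000e-04  1.9989e+00] | rot-first [ 0.011 -0.013  0.03 ] pos [0.499  0.1586 0.063 ] yaw -175.09 q [ 0.24  0.38  1.72 -0.    1.04 -1.42] w 0.0702 F [ 0.8 -0.3 -0.2]
((553.2552490234375, 161.2315673828125), (161.1815643310547, 31.22330665588379), 5.471969127655029) [299 184  38  37 428] 318 z slope,z at580 [5.73021593e-03 1.41729452e+01]
scene {'rect': [301.7, 184.8, 337.3, 221.3], 'score': 0.69}
top {'rect': [312.3, 196.8, 326.7, 216.6], 'score': 0.48}
top ((600.9384155273438, 165.96913146972656), (56.84066390991211, 27.738203048706055), 4.615346908569336) [312 197  13  23 244]
```

View pics/g4.png

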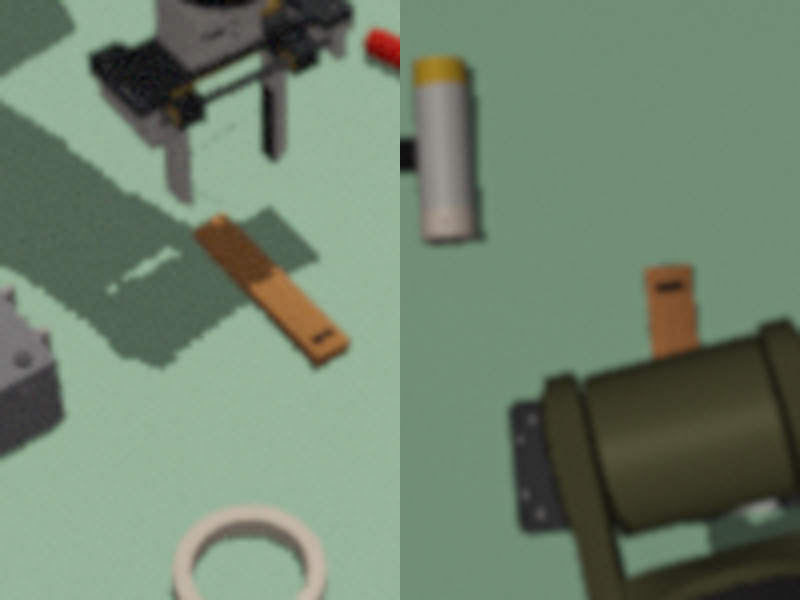

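Request:
step_arm(plan=[{"dx": -0.2,"dy": 0,"dz": 0,"rx": 0,"ry": 0,"rz": 0,"claw": 0.25},{"dx": -0.3,"dy": 0,"dz": 0,"rx": 0,"ry": 0,"rz": 0,"claw": 0.25},{"dx": -0.3,"dy": 0,"dz": 0,"rx": 0,"ry": 0,"rz": 0,"claw": 0.25},{"dx": -0.23,"dy": 0,"dz": 0,"rx": 0,"ry": 0,"rz": 0,"claw": 0.25},{"dx": 0,"dy": 0,"dz": 0,"rx": 0,"ry": 0,"rz": 0.09,"claw": 0.25},{"dx": 0,"dy": 0,"dz": 0,"rx": 0,"ry": 0,"rz": 0.09,"claw": 0.25},{"dx": 0,"dy": 0,"dz": 0,"rx": 0,"ry": 0,"rz": 0.09,"claw": 0.25},{"dx": 0,"dy": 0,"dz": 0,"rx": 0,"ry": 0,"rz": 0.09,"claw": 0.25},{"dx": 0,"dy": 0,"dz": 0,"rx": 0,"ry": 0,"rz": 0.09,"claw": 0.25},{"dx": 0,"dy": 0,"dz": 0,"rx": 0,"ry": 0,"rz": 0.09,"claw": 0.25}])

```text
time_s: 12.85
ee_pos: [0.6013, 0.1674, 0.0606]
eef_rot: [-3.139, -0.002, 2.373]
force: [-0.7, -0.3, -0.4]
grip_width: 0.0706
grip_force: 0.0
```

Request:
step_arm(plan=[{"dx": 0,"dy": 0,"dz": 0,"rx": 0,"ry": 0,"rz": 0.09,"claw": 0.25},{"dx": 0,"dy": 0,"dz": 0,"rx": 0,"ry": 0,"rz": 0.09,"claw": 0.25},{"dx": 0,"dy": 0,"dz": 0,"rx": 0,"ry": 0,"rz": 0.09,"claw": 0.25},{"dx": 0,"dy": 0,"dz": 0,"rx": 0,"ry": 0,"rz": 0.09,"claw": 0.25},{"dx": 0,"dy": 0,"dz": 0,"rx": 0,"ry": 0,"rz": 0.09,"claw": 0.25},{"dx": 0,"dy": 0,"dz": 0,"rx": 0,"ry": 0,"rz": 0.09,"claw": 0.25},{"dx": 0,"dy": 0,"dz": 0,"rx": 0,"ry": 0,"rz": 0.09,"claw": 0.25},{"dx": 0,"dy": 0,"dz": 0,"rx": 0,"ry": 0,"rz": 0.09,"claw": 0.25},{"dx": 0,"dy": 0,"dz": 0,"rx": 0,"ry": 0,"rz": 0.09,"claw": 0.25},{"dx": 0,"dy": 0,"dz": 0,"rx": 0,"ry": 0,"rz": 0.09,"claw": 0.25}])

```text
time_s: 13.85
ee_pos: [0.6013, 0.1674, 0.0606]
eef_rot: [-3.14, 0.002, 0.959]
force: [0.1, -0.4, -0.6]
grip_width: 0.0705
grip_force: 0.0
```

Request:
step_arm(plan=[{"dx": 0,"dy": 0,"dz": 0,"rx": 0,"ry": 0,"rz": 0.09,"claw": 0.25},{"dx": 0,"dy": 0,"dz": 0,"rx": 0,"ry": 0,"rz": 0.09,"claw": 0.25},{"dx": 0,"dy": 0,"dz": 0,"rx": 0,"ry": 0,"rz": 0.09,"claw": 0.25},{"dx": 0,"dy": 0,"dz": 0,"rx": 0,"ry": 0,"rz": 0.09,"claw": 0.25},{"dx": 0,"dy": 0,"dz": 0,"rx": 0,"ry": 0,"rz": 0.09,"claw": 0.25},{"dx": 0,"dy": 0,"dz": 0,"rx": 0,"ry": 0,"rz": 0.09,"claw": 0.25},{"dx": 0,"dy": 0,"dz": 0,"rx": 0,"ry": 0,"rz": 0.02,"claw": 0.25},{"dx": 0,"dy": 0,"dz": 0,"rx": 0,"ry": 0,"rz": 0,"claw": 0.25}])

```text
time_s: 14.65
ee_pos: [0.6014, 0.1674, 0.0608]
eef_rot: [3.141, 0.003, 0.085]
force: [-0.8, -0.3, -0.7]
grip_width: 0.0704
grip_force: 0.0
```

```bash
python3 - <<'E'
from h import *
go(.6031,.1658,-.016,5.1)
for k in ('scene','top'):
  c=viewer.camera(k)
  try: W,r,S=brown(c,.014,(270,140,350,260)); print(k,r,S)
  except Exception as e: print(e)
E
```

```text
t 14.65 trans-first [0.018 0.017 0.768] rot [ 0.0002  0.0017 -0.0023] | rot-first [0.016 0.017 0.768] pos [0.6014 0.1674 0.0608] yaw 4.89 q [ 0.21  0.59  1.42 -0.    1.14  1.7 ] w 0.0704 F [-0.8 -0.3 -0.7]
scene ((553.6054077148438, 160.67416381835938), (162.4126434326172, 32.39958953857422), 5.471254348754883) [299 185  38  36 345]
attempt to get argmax of an empty sequence
```

Request:
step_arm(plan=[{"dx": 0.018,"dy": 0.017,"dz": 0.2,"rx": 0,"ry": 0.0017,"rz": -0.002,"claw": 0.25},{"dx": 0,"dy": 0,"dz": 0.25,"rx": 0,"ry": 0,"rz": 0,"claw": 0.25},{"dx": 0,"dy": 0,"dz": 0.15,"rx": 0,"ry": 0,"rz": 0,"claw": 0.25},{"dx": 0,"dy": 0,"dz": 0.08,"rx": 0,"ry": 0,"rz": 0,"claw": 0.25},{"dx": 0,"dy": 0,"dz": 0,"rx": 0,"ry": 0,"rz": 0,"claw": 0.25}])

```text
time_s: 15.25
ee_pos: [0.6037, 0.1659, -0.0063]
eef_rot: [3.141, -0.001, 0.089]
force: [-0.5, -0.1, 0.3]
grip_width: 0.0704
grip_force: 0.0
```

```bash
python3 -c "
from h import *
go(.6031,.1658,-.016,5.1)"
```

```text
t 15.25 trans-first [-0.007  0.001  0.097] rot [ 0.0001 -0.0007  0.0001] | rot-first [-0.006  0.001  0.097] pos [ 0.6037  0.1659 -0.0063] yaw 5.11 q [ 0.21  0.68  1.45 -0.    1.02  1.69] w 0.0704 F [-0.5 -0.1  0.3]
```

Request:
step_arm(plan=[{"dx": 0,"dy": 0,"dz": 0.05,"rx": 0,"ry": 0,"rz": 0,"claw": 0.4},{"dx": 0,"dy": 0,"dz": 0.03,"rx": 0,"ry": 0,"rz": 0,"claw": 0.5},{"dx": 0,"dy": 0,"dz": 0,"rx": 0,"ry": 0,"rz": 0,"claw": 0.8},{"dx": 0,"dy": 0,"dz": 0,"rx": 0,"ry": 0,"rz": 0,"claw": 0.9},{"dx": 0,"dy": 0,"dz": 0,"rx": 0,"ry": 0,"rz": 0,"claw": 0.9},{"dx": 0,"dy": 0,"dz": 0,"rx": 0,"ry": 0,"rz": 0,"claw": 0.9},{"dx": 0,"dy": 0,"dz": 0,"rx": 0,"ry": 0,"rz": 0,"claw": 0.9}], grip_force=30)

```text
time_s: 15.95
ee_pos: [0.6044, 0.1661, -0.013]
eef_rot: [-3.141, -0.003, 0.089]
force: [-0.3, -0.3, 1.7]
grip_width: 0.0293
grip_force: 29.9
```

```bash
python3 -c "
from h import *
x,y=world([-40-115,0]); go(x,y,.040,95.2)"
```

```text
t 15.95 trans-first [-1.06   0.279 -0.534] rot [ 0.0015 -0.0016 -1.0012] | rot-first [-0.277 -1.062 -0.53 ] pos [ 0.6044  0.1661 -0.013 ] yaw 5.09 q [ 0.21  0.69  1.45 -0.    1.    1.69] w 0.0293 F [-0.3 -0.3  1.7]
```

Request:
step_arm(plan=[{"dx": 0,"dy": 0,"dz": -0.2,"rx": 0,"ry": 0,"rz": 0,"claw": 0.9},{"dx": 0,"dy": 0,"dz": -0.2,"rx": 0,"ry": 0,"rz": 0,"claw": 0.9},{"dx": 0,"dy": 0,"dz": 0,"rx": 0,"ry": 0,"rz": -0.08,"claw": 0.9},{"dx": 0,"dy": 0,"dz": 0,"rx": 0,"ry": 0,"rz": -0.09,"claw": 0.9},{"dx": 0,"dy": 0,"dz": 0,"rx": 0,"ry": 0,"rz": -0.09,"claw": 0.9},{"dx": 0,"dy": 0,"dz": 0,"rx": 0,"ry": 0,"rz": -0.09,"claw": 0.9},{"dx": 0,"dy": 0,"dz": 0,"rx": 0,"ry": 0,"rz": -0.09,"claw": 0.9},{"dx": 0,"dy": 0,"dz": 0,"rx": 0,"ry": 0,"rz": -0.09,"claw": 0.9},{"dx": 0,"dy": 0,"dz": 0,"rx": 0,"ry": 0,"rz": -0.09,"claw": 0.9},{"dx": 0,"dy": 0,"dz": 0,"rx": 0,"ry": 0,"rz": -0.09,"claw": 0.9}])

```text
time_s: 16.95
ee_pos: [0.604, 0.166, 0.0266]
eef_rot: [3.139, -0.001, 1.21]
force: [-0.4, -0.0, -0.5]
grip_width: 0.0298
grip_force: 29.9
```

Request:
step_arm(plan=[{"dx": 0,"dy": 0,"dz": 0,"rx": 0,"ry": 0,"rz": -0.09,"claw": 0.9},{"dx": 0,"dy": 0,"dz": 0,"rx": 0,"ry": 0,"rz": -0.09,"claw": 0.9},{"dx": 0,"dy": 0,"dz": 0,"rx": 0,"ry": 0,"rz": -0.09,"claw": 0.9},{"dx": 0,"dy": 0,"dz": 0,"rx": 0,"ry": 0,"rz": -0.02,"claw": 0.9},{"dx": 0,"dy": 0,"dz": 0,"rx": 0,"ry": 0,"rz": 0,"claw": 0.9}])

```text
time_s: 17.45
ee_pos: [0.604, 0.166, 0.0265]
eef_rot: [3.139, 0.0, 1.66]
force: [0.4, -0.3, -0.1]
grip_width: 0.0294
grip_force: 29.9
```

```bash
cat >> h.py <<'E'
def barscene(zt,box):
    s=viewer.camera('scene'); P=cloud(s); W,r,S=brown(s,zt,box); print('bar px',S)
    p=press(W); R=Ro.identity()
    im=cv2.cvtColor(s['img'],cv2.COLOR_RGB2HSV); l,t,w,h,_=S
    k=(im[t:t+h,l:l+w,1]>110); q=P[t:t+h,l:l+w][k]; q=q[np.isfinite(q[:,0])&(np.abs(q[:,2]-zt)<.012)]; qp=press(q)
    a=np.polyfit(qp[:,0],q[:,2]*1000,1); print('z(x) fit',a.round(4),'z at mean',np.polyval(a,qp[:,0].mean()).round(1),'| rect',r,'| press x range',np.percentile(p[:,0],[1,99]).round(1),'y',np.percentile(p[:,1],[1,50,99]).round(1))
    b=np.polyfit(p[:,0],p[:,1],1); print('y vs x',b.round(4))
E
python3 -c "
from h import *
x,y=world([-40-130,0]); go(x,y,.0185,95.2)
barscene(.055,(250,150,380,290))"
```

```text
t 17.45 trans-first [-0.128 -1.058  0.078] rot [ 0.0015  0.     -0.0011] | rot-first [-0.126 -1.058  0.08 ] pos [0.604  0.166  0.0265] yaw 95.1 q [ 0.21  0.63  1.43 -0.    1.07  0.12] w 0.0294 F [ 0.4 -0.3 -0.1]
bar px [285 199  43  31 472]
z(x) fit [-7.6000e-03  5.2683e+01] z at mean 53.5 | rect ((612.5615844726562, 101.5504150390625), (37.065914154052734, 144.45062255859375), 4.976583480834961) | press x range [-185.4  -46.8] y [ 91.3 108.7 126.4]
y vs x [8.600000e-03 1.098421e+02]
```

Request:
step_arm(plan=[{"dx": -0.028,"dy": -0.158,"dz": 0,"rx": 0,"ry": 0,"rz": -0.001,"claw": 0.9},{"dx": -0.05,"dy": -0.3,"dz": 0,"rx": 0,"ry": 0,"rz": 0,"claw": 0.9},{"dx": -0.05,"dy": -0.3,"dz": 0.02,"rx": 0,"ry": 0,"rz": 0,"claw": 0.9},{"dx": 0,"dy": -0.3,"dz": 0.03,"rx": 0,"ry": 0,"rz": 0,"claw": 0.9},{"dx": 0,"dy": 0,"dz": 0.03,"rx": 0,"ry": 0,"rz": 0,"claw": 0.9},{"dx": 0,"dy": 0,"dz": 0,"rx": 0,"ry": 0,"rz": 0,"claw": 0.9}])

```text
time_s: 18.1
ee_pos: [0.5, 0.1438, 0.0185]
eef_rot: [3.139, -0.0, 1.66]
force: [0.2, 0.2, -0.9]
grip_width: 0.0298
grip_force: 29.9
```

```bash
python3 -c "
from h import *
x,y=world([-40-130,0]); go(x,y,.0185,95.2)
barscene(.0465,(230,150,380,290))"
```

```text
t 18.1 trans-first [ 0.    -0.002  0.   ] rot [ 0.0019 -0.     -0.0008] | rot-first [ 0.    -0.002  0.   ] pos [0.5    0.1438 0.0185] yaw 95.13 q [ 0.21  0.44  1.76 -0.    0.93  0.12] w 0.0298 F [ 0.2  0.2 -0.9]
bar px [262 181  41  29 421]
z(x) fit [-2.50000e-03  4.52562e+01] z at mean 45.5 | rect ((509.16302490234375, 79.01317596435547), (38.536163330078125, 141.50929260253906), 4.431394100189209) | press x range [-170.9  -35.3] y [-14.9   3.4  21.6]
y vs x [0.0055 4.0547]
```

Request:
step_arm(plan=[{"dx": -0.1,"dy": 0,"dz": 0,"rx": 0,"ry": 0,"rz": 0,"claw": 0.9},{"dx": -0.1,"dy": 0,"dz": 0,"rx": 0,"ry": 0,"rz": 0,"claw": 0.9},{"dx": -0.1,"dy": 0,"dz": 0,"rx": 0,"ry": 0,"rz": 0,"claw": 0.9},{"dx": -0.1,"dy": 0,"dz": 0,"rx": 0,"ry": 0,"rz": 0,"claw": 0.9},{"dx": -0.1,"dy": 0,"dz": 0,"rx": 0,"ry": 0,"rz": 0,"claw": 0.9}])

```text
time_s: 18.65
ee_pos: [0.5046, 0.0928, 0.0184]
eef_rot: [3.139, 0.0, 1.661]
force: [-0.1, 0.0, -1.1]
grip_width: 0.0294
grip_force: 29.9
```

Request:
step_arm(plan=[{"dx": -0.1,"dy": 0,"dz": 0,"rx": 0,"ry": 0,"rz": 0,"claw": 0.9},{"dx": -0.1,"dy": 0,"dz": 0,"rx": 0,"ry": 0,"rz": 0,"claw": 0.9},{"dx": -0.1,"dy": 0,"dz": 0,"rx": 0,"ry": 0,"rz": 0,"claw": 0.9},{"dx": -0.1,"dy": 0,"dz": 0,"rx": 0,"ry": 0,"rz": 0,"claw": 0.9},{"dx": -0.1,"dy": 0,"dz": 0,"rx": 0,"ry": 0,"rz": 0,"claw": 0.9},{"dx": -0.1,"dy": 0,"dz": 0.01,"rx": 0,"ry": 0,"rz": 0,"claw": 0.9},{"dx": -0.05,"dy": 0,"dz": 0.01,"rx": 0,"ry": 0,"rz": 0,"claw": 0.9}])

```text
time_s: 19.35
ee_pos: [0.5105, 0.0283, 0.0164]
eef_rot: [3.139, -0.0, 1.661]
force: [-0.7, 1.6, 3.8]
grip_width: 0.0297
grip_force: 29.9
```

```bash
python3 -c "
from h import *
x,y=world([-40,0]); go(x,y,.0165,95.2)
barscene(.046,(230,150,380,290))"
```

```text
t 19.35 trans-first [-0.14  -0.001 -0.001] rot [ 0.0019 -0.     -0.0006] | rot-first [-0.14  -0.002 -0.001] pos [0.5105 0.0283 0.0164] yaw 95.14 q [-0.02  0.43  1.79  0.    0.92 -0.11] w 0.0297 F [-0.7  1.6  3.8]
bar px [254 199  15  14 120]
z(x) fit [4.14000e-02 4.59504e+01] z at mean 44.6 | rect ((516.9677124023438, 8.906816482543945), (34.50816345214844, 46.23492431640625), 9.727701187133789) | press x range [-55.5 -10.3] y [-13.2   1.8  22. ]
y vs x [0.1389 7.0387]
```

Request:
step_arm(plan=[{"dx": -0.04,"dy": 0,"dz": 0,"rx": 0,"ry": 0,"rz": 0,"claw": 0.9},{"dx": -0.03,"dy": 0,"dz": 0,"rx": 0,"ry": 0,"rz": 0,"claw": 0.9},{"dx": -0.02,"dy": 0,"dz": 0,"rx": 0,"ry": 0,"rz": 0,"claw": 0.9}])

```text
time_s: 19.7
ee_pos: [0.5113, 0.0203, 0.0166]
eef_rot: [3.138, -0.0, 1.661]
force: [-1.5, 1.3, 3.2]
grip_width: 0.0296
grip_force: 29.9
```

Request:
step_arm(plan=[{"dx": -0.02,"dy": 0,"dz": 0,"rx": 0,"ry": 0,"rz": 0,"claw": 0.9},{"dx": 0,"dy": 0,"dz": 0,"rx": 0,"ry": 0,"rz": 0,"claw": 0.9}])

```text
time_s: 19.9
ee_pos: [0.5113, 0.019, 0.0165]
eef_rot: [3.139, -0.001, 1.661]
force: [-0.5, 8.9, 5.1]
grip_width: 0.0298
grip_force: 29.9
```

Request:
step_arm(plan=[{"dx": -0.01,"dy": 0,"dz": 0,"rx": 0,"ry": 0,"rz": 0,"claw": 0.9},{"dx": 0,"dy": 0,"dz": 0,"rx": 0,"ry": 0,"rz": 0,"claw": 0.9}])

```text
time_s: 20.1
ee_pos: [0.5113, 0.0189, 0.0165]
eef_rot: [3.139, -0.002, 1.661]
force: [-1.9, 15.2, 5.0]
grip_width: 0.0297
grip_force: 29.9
```

Request:
step_arm(plan=[{"dx": -0.01,"dy": 0,"dz": 0,"rx": 0,"ry": 0,"rz": 0,"claw": 0.9},{"dx": 0,"dy": 0,"dz": 0,"rx": 0,"ry": 0,"rz": 0,"claw": 0.9}])

```text
time_s: 20.3
ee_pos: [0.5112, 0.0187, 0.0165]
eef_rot: [3.139, -0.004, 1.661]
force: [-2.7, 22.0, 7.0]
grip_width: 0.0297
grip_force: 30.0
```

Request:
step_arm(plan=[{"dx": 0,"dy": 0,"dz": -0.005,"rx": 0,"ry": 0,"rz": 0,"claw": 0.6},{"dx": 0,"dy": 0,"dz": 0,"rx": 0,"ry": 0,"rz": 0,"claw": 0.4},{"dx": 0,"dy": 0,"dz": 0,"rx": 0,"ry": 0,"rz": 0,"claw": 0.25},{"dx": 0,"dy": 0,"dz": 0,"rx": 0,"ry": 0,"rz": 0,"claw": 0.25},{"dx": 0.1,"dy": 0,"dz": -0.3,"rx": 0,"ry": 0,"rz": 0,"claw": 0.25},{"dx": 0.2,"dy": 0,"dz": -0.4,"rx": 0,"ry": 0,"rz": 0,"claw": 0.25},{"dx": 0.4,"dy": 0,"dz": -0.3,"rx": 0,"ry": 0,"rz": 0,"claw": 0.25},{"dx": 0.4,"dy": 0,"dz": 0,"rx": 0,"ry": 0,"rz": 0,"claw": 0.25}])

```text
time_s: 21.1
ee_pos: [0.503, 0.1268, 0.1211]
eef_rot: [3.132, -0.0, 1.66]
force: [0.5, -1.5, -0.4]
grip_width: 0.0705
grip_force: 0.0
```

```bash
python3 - <<'E'
from h import *
go(.5,.0,.1,95.2)
c=viewer.camera('top')
try:
    W,r,S=brown(c,.044,(350,200,420,270)); p=press(W); print('top',r,S,np.percentile(p,[1,50,99],axis=0).round(1),np.polyfit(p[:,0],p[:,1],1))
except Exception as e: print(e)
barscene(.044,(230,150,380,290))
s=viewer.camera('scene')
cv2.imwrite('pics/g5.png',np.hstack([cv2.resize(s['img'][170:260,180:290],None,fx=3.6,fy=3.6,interpolation=2),cv2.resize(c['img'][190:280,355:465],None,fx=3.6,fy=3.6,interpolation=2)])[:,:,::-1])
E
```

```text
t 21.1 trans-first [-1.261 -0.144  0.209] rot [ 0.006  -0.0003 -0.0012] | rot-first [-1.26  -0.145  0.211] pos [0.503  0.1268 0.1211] yaw 95.09 q [ 0.18  0.29  1.7  -0.    1.15  0.09] w 0.0705 F [ 0.5 -1.5 -0.4]
top ((515.4785766601562, -8.909862518310547), (39.19796371459961, 29.09208869934082), 89.17413330078125) [382 234  17  13 189] [[-35.7 -12.9]
 [-15.7   1. ]
 [  3.2  15. ]] [0.02553626 1.3321101 ]
bar px [254 199  23  13 177]
z(x) fit [3.80000e-02 4.59581e+01] z at mean 44.4 | rect ((515.0913696289062, 14.056893348693848), (36.26974105834961, 59.929962158203125), 0.03837405517697334) | press x range [-68.6 -11.3] y [-14.1   2.9  21.2]
y vs x [-0.1278 -2.1366]
```

View pics/g5.png

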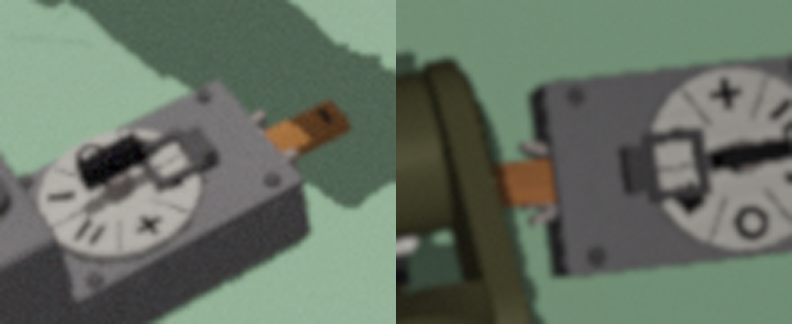

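```bash
python3 -c "
from h import *
x,y=world([120,0]); go(x,y,.14,98)"
```

```text
t 21.25 trans-first [-2.733 -0.003 -0.229] rot [ 0.002   0.0001 -0.0296] | rot-first [-2.73  -0.131 -0.23 ] pos [0.501  0.1272 0.117 ] yaw 95.34 q [ 0.18  0.3   1.7  -0.    1.14  0.08] w 0.0709 F [-0.2 -0.   0.9]
```

Request:
step_arm(plan=[{"dx": -0.15,"dy": 0,"dz": -0.13,"rx": 0,"ry": 0,"rz": 0,"claw": 0.35},{"dx": -0.28,"dy": 0,"dz": -0.1,"rx": 0,"ry": 0,"rz": 0,"claw": 0.35},{"dx": -0.3,"dy": 0,"dz": 0,"rx": 0,"ry": 0,"rz": 0,"claw": 0.35},{"dx": -0.3,"dy": 0,"dz": 0,"rx": 0,"ry": 0,"rz": 0,"claw": 0.35},{"dx": -0.3,"dy": 0,"dz": 0,"rx": 0,"ry": 0,"rz": 0,"claw": 0.35},{"dx": -0.3,"dy": 0,"dz": 0,"rx": 0,"ry": 0,"rz": 0,"claw": 0.35},{"dx": -0.3,"dy": 0,"dz": 0,"rx": 0,"ry": 0,"rz": 0,"claw": 0.35},{"dx": -0.3,"dy": 0,"dz": 0,"rx": 0,"ry": 0,"rz": 0,"claw": 0.35},{"dx": -0.3,"dy": 0,"dz": 0,"rx": 0,"ry": 0,"rz": 0,"claw": 0.35},{"dx": -0.2,"dy": 0,"dz": 0,"rx": 0,"ry": 0,"rz": -0.03,"claw": 0.35}])

```text
time_s: 22.25
ee_pos: [0.525, -0.1503, 0.1404]
eef_rot: [3.139, 0.0, 1.705]
force: [0.4, -0.1, 0.1]
grip_width: 0.0609
grip_force: 0.0
```

```bash
python3 - <<'E'
from h import *
x,y=world([120,0]); go(x,y,.082,98)
c=viewer.camera('top')
for k,z,b in (('top',.044,(350,200,420,270)),('scene',.044,(230,150,380,290))):
    c=viewer.camera(k)
    try: W,r,S=brown(c,z,b); p=press(W); print(k,S,np.percentile(p,[1,50,99],axis=0).round(1),np.polyfit(p[:,0],p[:,1],1).round(3))
    except Exception as e: print(e)
E
```

```text
t 22.25 trans-first [0.051 0.017 0.584] rot [ 0.0016  0.0003 -0.0032] | rot-first [0.051 0.019 0.584] pos [ 0.525  -0.1503  0.1404] yaw 97.71 q [-0.35  0.33  1.59  0.    1.21 -0.48] w 0.0609 F [ 0.4 -0.1  0.1]
top [369 234  30  15 339] [[-67.3 -12.9]
 [-32.3   0.8]
 [  2.4  14.6]] [0.004 0.909]
scene [254 199  22  13 168] [[-66.8 -12.3]
 [-40.    2.9]
 [-11.2  20.7]] [-0.069  0.476]
```

Request:
step_arm(plan=[{"dx": 0.051,"dy": 0.018,"dz": 0,"rx": 0,"ry": 0,"rz": 0,"claw": 0.35},{"dx": 0,"dy": 0,"dz": 0.2,"rx": 0,"ry": 0,"rz": 0,"claw": 0.35},{"dx": 0,"dy": 0,"dz": 0.2,"rx": 0,"ry": 0,"rz": 0,"claw": 0.35},{"dx": 0,"dy": 0,"dz": 0.12,"rx": 0,"ry": 0,"rz": 0,"claw": 0.35},{"dx": 0,"dy": 0,"dz": 0.05,"rx": 0,"ry": 0,"rz": 0,"claw": 0.35},{"dx": 0,"dy": 0,"dz": 0,"rx": 0,"ry": 0,"rz": 0,"claw": 0.6},{"dx": 0,"dy": 0,"dz": 0,"rx": 0,"ry": 0,"rz": 0,"claw": 0.8}], grip_force=12)

```text
time_s: 23.1
ee_pos: [0.5274, -0.1408, 0.0837]
eef_rot: [3.138, 0.001, 1.708]
force: [0.3, -0.7, -0.2]
grip_width: 0.0484
grip_force: 0.0
```

Request:
step_arm(plan=[{"dx": 0,"dy": 0,"dz": 0,"rx": 0,"ry": 0,"rz": 0,"claw": 0.85},{"dx": 0,"dy": 0,"dz": 0,"rx": 0,"ry": 0,"rz": 0,"claw": 1.0},{"dx": 0,"dy": 0,"dz": 0,"rx": 0,"ry": 0,"rz": 0,"claw": 1.0},{"dx": 0,"dy": 0,"dz": 0,"rx": 0,"ry": 0,"rz": 0,"claw": 1.0}])

```text
time_s: 23.5
ee_pos: [0.5266, -0.1409, 0.083]
eef_rot: [3.14, 0.0, 1.708]
force: [-23.6, -1.2, 16.9]
grip_width: 0.0167
grip_force: 12.0
```

Request:
step_arm(plan=[{"dx": 0,"dy": 0,"dz": 0,"rx": 0,"ry": 0,"rz": 0,"claw": 0.6},{"dx": 0,"dy": 0,"dz": 0,"rx": 0,"ry": 0,"rz": 0,"claw": 0.6},{"dx": 0,"dy": 0,"dz": 0,"rx": 0,"ry": 0,"rz": 0,"claw": 0.6}])

```text
time_s: 23.8
ee_pos: [0.5272, -0.1408, 0.0829]
eef_rot: [3.139, 0.0, 1.708]
force: [0.1, 0.7, -0.8]
grip_width: 0.0361
grip_force: 0.0
```

```bash
python3 - <<'E'
from h import *
x,y=world([120,0]); go(x,y,.082,98)
s=viewer.camera('scene')
cv2.imwrite('pics/w1.png',cv2.resize(s['img'][160:260,150:270,::-1],None,fx=6,fy=6,interpolation=2))
E
```

```text
t 23.8 trans-first [-0.04  -0.017  0.009] rot [ 0.0019  0.0001 -0.0014] | rot-first [-0.04  -0.017  0.009] pos [ 0.5272 -0.1408  0.0829] yaw 97.87 q [-0.33  0.4   1.65  0.    1.09 -0.47] w 0.0361 F [ 0.1  0.7 -0.8]
```

View pics/w1.png

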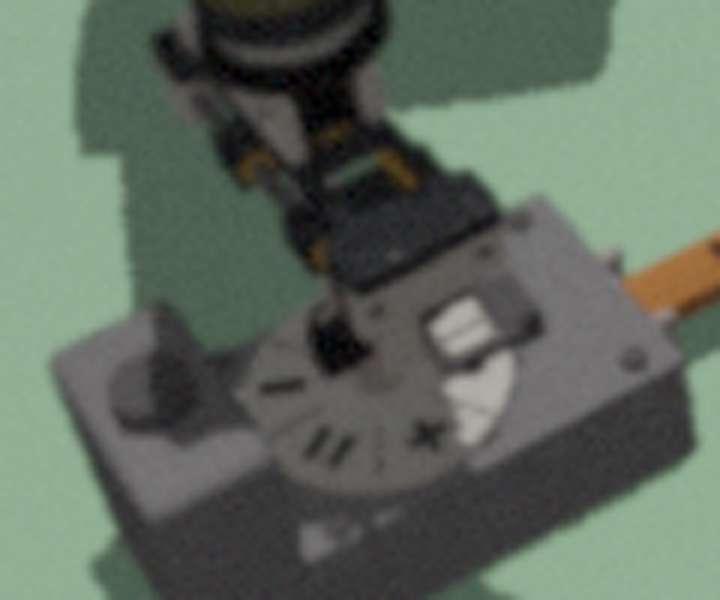

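Request:
step_arm(plan=[{"dx": -0.04,"dy": -0.015,"dz": 0,"rx": 0,"ry": 0,"rz": 0,"claw": 0.6},{"dx": 0,"dy": 0,"dz": 0,"rx": 0,"ry": 0,"rz": 0,"claw": 0.7},{"dx": 0,"dy": 0,"dz": 0,"rx": 0,"ry": 0,"rz": 0,"claw": 0.8},{"dx": 0,"dy": 0,"dz": 0,"rx": 0,"ry": 0,"rz": 0,"claw": 0.9},{"dx": 0,"dy": 0,"dz": 0,"rx": 0,"ry": 0,"rz": 0,"claw": 1.0},{"dx": 0,"dy": 0,"dz": 0,"rx": 0,"ry": 0,"rz": 0,"claw": 1.0}])

```text
time_s: 24.45
ee_pos: [0.5255, -0.145, 0.0828]
eef_rot: [3.14, -0.0, 1.708]
force: [-5.1, -1.3, 2.5]
grip_width: 0.0142
grip_force: 12.0
```

```bash
python3 -c "
from h import *
x,y=world([120,0]); go(x,y,.082,5.2)
print(telemetry.get_obs()['moment'])"
```

```text
t 24.45 trans-first [-0.001  0.006  0.008] rot [ 5.0000e-04 -6.0000e-04  1.0298e+00] | rot-first [0.006 0.    0.008] pos [ 0.5255 -0.145   0.0828] yaw 97.88 q [-0.34  0.4   1.65  0.    1.09 -0.47] w 0.0142 F [-5.1 -1.3  2.5]
[-0.30539068  0.98109296  0.02427202]
```

Request:
step_arm(plan=[{"dx": 0,"dy": 0,"dz": 0,"rx": 0,"ry": 0,"rz": 0.05,"claw": 1.0},{"dx": 0,"dy": 0,"dz": 0,"rx": 0,"ry": 0,"rz": 0.05,"claw": 1.0},{"dx": 0,"dy": 0,"dz": 0,"rx": 0,"ry": 0,"rz": 0.05,"claw": 1.0},{"dx": 0,"dy": 0,"dz": 0,"rx": 0,"ry": 0,"rz": 0.05,"claw": 1.0},{"dx": 0,"dy": 0,"dz": 0,"rx": 0,"ry": 0,"rz": 0.05,"claw": 1.0}], grip_force=20)

```text
time_s: 24.95
ee_pos: [0.5255, -0.145, 0.0829]
eef_rot: [3.141, -0.0, 1.312]
force: [-6.7, -1.8, 3.6]
grip_width: 0.0137
grip_force: 20.0
```

Request:
step_arm(plan=[{"dx": 0,"dy": 0,"dz": 0,"rx": 0,"ry": 0,"rz": 0.07,"claw": 1.0},{"dx": 0,"dy": 0,"dz": 0,"rx": 0,"ry": 0,"rz": 0.07,"claw": 1.0},{"dx": 0,"dy": 0,"dz": 0,"rx": 0,"ry": 0,"rz": 0.07,"claw": 1.0},{"dx": 0,"dy": 0,"dz": 0,"rx": 0,"ry": 0,"rz": 0.07,"claw": 1.0},{"dx": 0,"dy": 0,"dz": 0,"rx": 0,"ry": 0,"rz": 0.07,"claw": 1.0}])

```text
time_s: 25.45
ee_pos: [0.5255, -0.145, 0.0829]
eef_rot: [3.141, -0.001, 0.761]
force: [-5.2, -0.7, 3.5]
grip_width: 0.0136
grip_force: 20.0
```

Request:
step_arm(plan=[{"dx": 0,"dy": 0,"dz": 0,"rx": 0,"ry": 0,"rz": 0.07,"claw": 1.0},{"dx": 0,"dy": 0,"dz": 0,"rx": 0,"ry": 0,"rz": 0.07,"claw": 1.0},{"dx": 0,"dy": 0,"dz": 0,"rx": 0,"ry": 0,"rz": 0.07,"claw": 1.0},{"dx": 0,"dy": 0,"dz": 0,"rx": 0,"ry": 0,"rz": 0.07,"claw": 1.0},{"dx": 0,"dy": 0,"dz": 0,"rx": 0,"ry": 0,"rz": 0.07,"claw": 1.0},{"dx": 0,"dy": 0,"dz": 0,"rx": 0,"ry": 0,"rz": 0.08,"claw": 1.0},{"dx": 0,"dy": 0,"dz": 0,"rx": 0,"ry": 0,"rz": 0,"claw": 1.0}])

```text
time_s: 26.15
ee_pos: [0.5255, -0.145, 0.0828]
eef_rot: [-3.141, -0.001, 0.086]
force: [-5.6, -0.7, 3.8]
grip_width: 0.0136
grip_force: 20.0
```

```bash
python3 -c "
from h import *
x,y=world([120,0]); go(x,y,.082,5.2)"
```

```text
t 26.15 trans-first [0.006 0.001 0.008] rot [-0.0001 -0.0007 -0.0032] | rot-first [0.006 0.001 0.008] pos [ 0.5255 -0.145   0.0828] yaw 4.92 q [-0.34  0.4   1.65  0.    1.09  1.15] w 0.0136 F [-5.6 -0.7  3.8]
```

Request:
step_arm(plan=[{"dx": 0,"dy": 0,"dz": 0,"rx": 0,"ry": 0,"rz": -0.003,"claw": 1.0},{"dx": 0,"dy": 0,"dz": 0,"rx": 0,"ry": 0,"rz": 0,"claw": 0.6},{"dx": 0,"dy": 0,"dz": 0,"rx": 0,"ry": 0,"rz": 0,"claw": 0.5},{"dx": 0,"dy": 0,"dz": 0,"rx": 0,"ry": 0,"rz": 0,"claw": 0.5},{"dx": 0,"dy": 0,"dz": -0.15,"rx": 0,"ry": 0,"rz": 0,"claw": 0.5},{"dx": 0,"dy": 0,"dz": -0.3,"rx": 0,"ry": 0,"rz": 0,"claw": 0.5},{"dx": 0,"dy": 0,"dz": -0.3,"rx": 0,"ry": 0,"rz": 0,"claw": 0.5},{"dx": -0.1,"dy": -0.3,"dz": -0.1,"rx": 0,"ry": 0,"rz": 0,"claw": 0.5},{"dx": -0.1,"dy": -0.3,"dz": 0,"rx": 0,"ry": 0,"rz": 0,"claw": 0.5},{"dx": -0.1,"dy": -0.3,"dz": 0,"rx": 0,"ry": 0,"rz": 0,"claw": 0.5}])

```text
time_s: 27.15
ee_pos: [0.4871, -0.0573, 0.1681]
eef_rot: [3.141, -0.004, 0.094]
force: [0.0, -0.3, 0.3]
grip_width: 0.0473
grip_force: 0.0
```

Request:
step_arm(plan=[{"dx": -0.1,"dy": -0.3,"dz": 0,"rx": 0,"ry": 0,"rz": 0,"claw": 0.5},{"dx": -0.1,"dy": -0.3,"dz": 0,"rx": 0,"ry": 0,"rz": 0,"claw": 0.5},{"dx": -0.1,"dy": -0.3,"dz": 0,"rx": 0,"ry": 0,"rz": 0,"claw": 0.5},{"dx": -0.1,"dy": -0.3,"dz": 0,"rx": 0,"ry": 0,"rz": 0,"claw": 0.5},{"dx": -0.1,"dy": -0.3,"dz": 0,"rx": 0,"ry": 0,"rz": 0,"claw": 0.5},{"dx": -0.1,"dy": -0.3,"dz": 0,"rx": 0,"ry": 0,"rz": 0,"claw": 0.5},{"dx": -0.1,"dy": -0.3,"dz": 0,"rx": 0,"ry": 0,"rz": 0,"claw": 0.5},{"dx": 0,"dy": -0.3,"dz": 0,"rx": 0,"ry": 0,"rz": 0,"claw": 0.5},{"dx": 0,"dy": -0.3,"dz": 0,"rx": 0,"ry": 0,"rz": 0,"claw": 0.5},{"dx": 0,"dy": 0,"dz": 0,"rx": 0,"ry": 0,"rz": 0,"claw": 0.5}])

```text
time_s: 28.15
ee_pos: [0.3918, 0.2063, 0.1677]
eef_rot: [-3.141, -0.003, 0.098]
force: [-0.2, -0.5, 0.1]
grip_width: 0.0471
grip_force: 0.0
```

```bash
python3 - <<'E'
from h import *
go(.4,.25,.2,5)
c=viewer.camera('top'); W,r,S=brown(c,.044,(350,200,420,270)); p=press(W); print(r,S,np.percentile(p,[1,50,99],axis=0).round(1),np.polyfit(p[:,0],p[:,1],1).round(3))
barscene(.044,(230,150,290,290))
# ring inside window: dark-pixel centroid within opening, press coords
cr=c['img'][190:280,355:525]; cv2.imwrite('pics/e1.png',cv2.resize(cr[:,:,::-1],None,fx=4.7,fy=4.7,interpolation=2))
E
```

```text
t 28.15 trans-first [ 0.126 -0.427 -0.323] rot [-0.0004 -0.0019  0.0067] | rot-first [ 0.12  -0.428 -0.323] pos [0.3918 0.2063 0.1677] yaw 5.6 q [ 0.4   0.08  1.84 -0.    1.23  1.88] w 0.0471 F [-0.2 -0.5  0.1]
((512.8275756835938, 6.620594024658203), (29.09982681274414, 72.0921630859375), 6.0178961753845215) [369 234  31  15 342] [[-67.3 -13. ]
 [-31.6   0.8]
 [  3.   14.6]] [0.002 0.812]
bar px [254 199  22  14 171]
z(x) fit [7.50000e-03 4.49289e+01] z at mean 44.6 | rect ((514.5232543945312, 14.617561340332031), (36.60536575317383, 57.5642204284668), 7.627782821655273) | press x range [-68.4 -11.2] y [-12.4   2.9  20.8]
y vs x [-0.0738  0.2176]
```

View pics/e1.png

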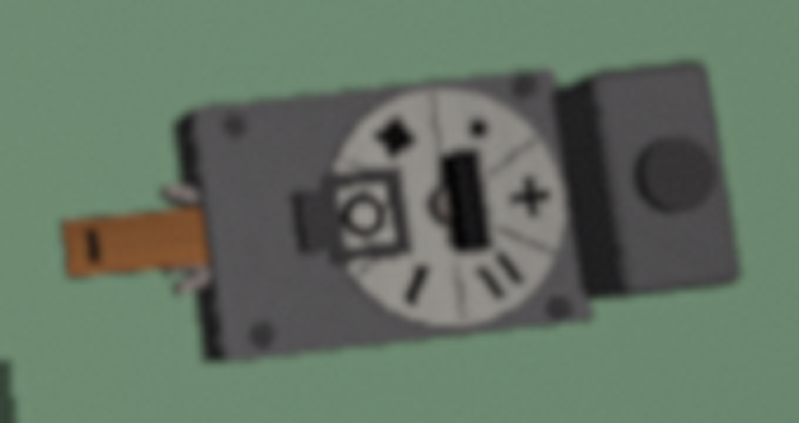

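```bash
python3 -c "
from station import hand_in
print(hand_in())"
```

```text
the job is handed in; nothing more can be done
None
```

I drew the bar out, turned it end for end and slid the blank end in until it met the stop (22 N, no further travel). The ring mark is centred in the window, both were let go, the bystanders were left alone, and I handed in at about 28 s. One misjudged height pressed the fingertips on the bench, with a brief 87 N at the wrist (wrist limit 120 N; I can't tell if the 40 N pressing limit counts fingertips), and the bar then dropped about 6 mm onto the bench.

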